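# Load an enamelled dish into the kiln on a firing fork

## Robot

A 6-joint arm with a two-finger parallel gripper is mounted at the origin on a cart in front of the work surface, level with it; the furniture and walls round the work are solid. World frame = base frame: x ahead of the robot, y to its left, z up, the work surface at z = 0. Lengths are in m, angles in rad, forces in N, time in s.
With the tool pointing down it reaches from about 0.275 to 0.85 m from the base axis. Payload 5.2 kg.
Tool frame: the origin (TCP) lies at the very end of the fingers, on their centre line; the grasp point (between the pads) lies 19 mm behind it; z points along the fingers, y is the direction in which the jaws open and shut (so a half turn about z gives the same grasp; the last joint's range is limited). The gripper opens to 85 mm and grips with 20 to 120 N. Pads are 22 mm wide; open, the fingers measure 114 mm over their backs; the gripper's body (76 mm by 85 mm) begins 54 mm behind the grasp point. The pads swing forward as they close: fully open they stand 13 mm farther back than shut.
Start: joints at [-1.467, 0.259, 1.535, -0, 1.348, -0.203], TCP at [0.166, -0.524, 0.206] pointing down, gripper open.
Joint ranges: [-3.14, 3.14], [-0.91, 2.08], [0.19, 2.58], [-1.22, 4.36], [0.22, 2.71], [-3.12, 3.12]. Speed limits (rad/s): [2.57, 2.57, 3.14, 3.14, 3.14, 3.14].

## Interface

Orientations are given as a 3x3 rotation matrix whose columns are the frame's x, y, z axes.
In Python, from workcell import bot gives the robot as it stands.
- The arm moves only by the tool arm_command, never from a script. Its argument "plan" is one flat list of numbers, 4 for each row, row after row: the shift along the tool's x, y, z in cm, then the turn about the tool's z in degrees. In form: [dx, dy, dz, roll, dx, dy, dz, roll, ...]. A call has exactly 5 rows; each row shifts and turns the pose as measured when the row begins, along the tool's axes as they then stand; what a row does not reach is not made up. A row lasts 1/12 s, in which the tool goes at most 41.7 mm and 7.16 degrees, less where a joint would pass 70% of its speed; a pose out of reach is approached as far as the arm can. A call is refused whole if a number of a shift passes 4.17 or a number of a turn 7.16, either way. A call with a gripper value outside its range is refused whole. "hand" is the gripper's target within -1 to 1 (fully open at 1, half-way at 0, shut at -1), set as the call begins (left out, the last holds). The fingers move at their own pace and stop on an object; "grip_force" is the grip in N (left out, the last holds). Time passes only in rows, so rows that do not move let the fingers close, or fill a call up. It gives the time, the measured TCP pose, the force and the opening at its end, in the units of the state.
- bot.get_state(): the state, without advancing time (a new reading comes with each control period).
- bot.capture(name): name is "side" or "top"; returns a dict with "pixels" (480x640x3 uint8, red, green, blue), "intrinsics" (3x3 intrinsics, pixels), "dist_coeffs" ([k1, k2, p1, p2, k3] as OpenCV has them; the pictures are not rectified), "position" and "orientation" of the camera in the world. Camera axes: x right, y up, looking along -z (the intrinsics and any distortion apply to the point x, -y, -z); pixel columns grow to the right and rows downward; lengths in m; the calibration is good to about 2 mm. A picture is of the moment at which its call begins. There is no depth.
- bot.job_done(): hands the job in, once; it reports no verdict.
The state is a dict: "time": time; "qpos": joint angles; "qvel": joint speeds; "joint_efforts": joint torques, N m; "eef_pos": TCP position; "ee_rot": TCP orientation; "contact_force": force on the tool from outside, world axes, zero at the start; "moment": the same for the moment, N m; "finger_gap": finger opening in m.
Only numpy, scipy, OpenCV 4.12 (cv2) and the standard library are available. Lean on these libraries where they do the work, as an engineer would, in place of code of your own. Each camera call takes 0.05 s, during which the arm holds its last target.

## Task

Load the kiln for the next firing: the copper dish carries loose enamel powder, so it stays on its wire rack, must not be tipped or touched, and the rack is handled only with the firing fork, never by hand. Set the jar that blocks the open end of the rack aside, upright and a hand's breadth or more from the rack; slide the fork under the rack, carry it level into the kiln and stand it in the middle of the hearth. Then lay the fork down flat clear of the kiln, as on the green box where it lay, and push the kiln door fully shut, leaving the other things as they stand.

Things in the scene. Friction and masses are not known exactly. Their poses are not given: they have to be found in the camera images.
- kiln: Small grey kiln fixed on the bench, 150 deep (x) x 190 wide (y) x 165 mm high, mouth in its -x face. Origin: centre of its underside; x points from mouth to back, z up. Chamber 116 wide, from hearth z = 50 to roof z = 128, from x = -75 (mouth) to x = 30 mm. Before the mouth the door runs in two steel channels (|y| = 68 to 82, x = -93 to -75, up to z = 200 mm).
- kiln_hearth (a point): Middle of the kiln's hearth (chamber floor), 53 mm behind the plane of the mouth and 50 mm above the bench; axes as the kiln's. The rack's origin belongs here.
- kiln_door (a joint): Vertical-lift door, a grey plate 146 wide x 100 high x 7 mm: 0 = fully shut (down), 0.1 m = fully up. Starts 0.09 m or more up: mouth open, door's lower edge at least 130 mm above the bench. Held by friction: stays where left, sinks when its handle is pushed down with about 3 to 4 N.
- door_handle (a point): Middle of the wooden grip (15 mm thick, 66 mm long along the kiln's y) of the door's bar handle, on its axis, 28 mm in front of the door plate; moves with the door: 128 mm above the bench when shut. The door's top edge is 12 mm higher. Axes as the kiln's.
- fork: Firing fork, 0.1 kg: two flat steel tines (16 wide, 3 thick, outer width 52 mm), wooden handle rising backward at 28 degrees to them. It lies on a fixed green box (top 36 mm above the bench), tines flat, handle in the air toward the robot, and lies as stably on the bench. Origin: underside, middle of the tines; x to the tips (x = 42), z up. The 4 mm thick web ends at x = -53, the neck at -76 mm.
- fork_grip (a point): Point to grip, on the axis of the handle (15 mm wide along y, 20 deep, 95 long), at x = -127, z = 32 mm in the fork's frame; same axes. The handle runs along (-cos 28, 0, sin 28); fingers square to it point along (sin 28, 0, -cos 28), so the hand leans back 28 degrees. The raised door's handle leaves no room for an upright hand at the mouth. Grip firmly (40 N) or the tines sag.
- rack: Firing rack, 0.06 kg: steel mesh table 74 (x) x 90 (y) x 28 mm high on two side walls (2.5 mm thick, at y = +-44 mm), open at both ends along x for the fork. Clear inside: 85 mm wide, 25 mm high. Origin: centre of its underside. The fork enters at its -x end; its +x end faces the bench's side board. A fixed brick stand on the bench's middle is 43 mm high: keep low fingers off it.
- dish: Shallow copper dish, 72 mm across, 13 mm high, standing loose on the rack's mesh (origin at the centre of its underside, 28 mm above the rack's origin), z up.
- jar: Closed glass jar with black lid, 48 mm across (lid 44), 63 mm high, about 0.12 kg, upright on the bench about 107 mm from the rack's centre, off its -x end, in the fork's way. Origin: centre of its underside, z up. A free place for it is the bare bench front right, between the bench's front edge and the gap between brick and green box (about x 0.41, y -0.18).
- pliers_b: Pliers with blue grips, 129 mm long, lying at the front left of the bench. Bystander: leave alone.
- solder_spool: Wire spool, 48 mm across, 32 mm high, standing at the back right. Bystander: leave alone.
- bur_box: Clear and light blue bur box 30 x 67 x 46 mm, burs upright in it, standing at the left behind the rack's place. Bystander: leave alone.
- needle_file_0: Needle file with orange handle, 153 mm long, lying at the front left beside the pliers. Bystander: leave alone.
Mind the look-alikes: they are no part of the job. Several things have the shape of the fork; the one meant has the colours described above.

How it is judged:
By the outcome, as a careful person would: the job done as asked, in the order asked, and still so for the second after the job is handed in, with the robot touching nothing.
It also fails if it takes over 72 s, if anything falls off the work surface, if the arm or the gripper's body presses on something with over 40 N, if the wrist force passes 120 N, or if a joint passes its speed limit or range.

## Working session

There is one attempt and no reset: what is moved stays moved. The work goes in short steps, Python scripts to look and compute and a tool call to move; the robot and the scene stay as the last step left them, time stands still between calls to the robot, and variables do not carry over. Pictures are saved under pics/ and viewed, and the job is handed in when it is done.

Besides the shell and the picture viewer there is one more tool, called after ">>>" by a JSON object that holds its "name" and its "arguments". arm_command: Moves the arm, as the interface text tells. Its arguments: {"type":"object","properties":{"plan":{"type":"array","items":{"type":"number"}},"hand":{"type":"number"},"grip_force":{"type":"number"}},"required":["plan"]}

```bash
ls; mkdir -p pics
python3 - <<'E'
from workcell import bot
import cv2,pickle
s=bot.get_state();print(s)
for n in("side","top"):
    c=bot.capture(n);pickle.dump(c,open(n+'0.pkl','wb'))
    cv2.imwrite(f'pics/{n}0.png',c["pixels"][...,::-1]);print(n,c["intrinsics"],c["dist_coeffs"],c["position"],c["orientation"])
E
```

```text
pics
{'time': 0.0, 'qpos': array([-1.46683386e+00,  2.59352972e-01,  1.53610355e+00,  1.54898822e-05,
        1.34800316e+00, -2.02810672e-01]), 'qvel': array([ 0.00049963, -0.00072276,  0.00155647,  0.00116214,  0.00077047,
       -0.00032739]), 'joint_efforts': array([ 1.23152171e-03, -4.46028578e+01, -2.90569013e+01, -2.85137476e-04,
        1.16497898e-02,  3.49185491e-06]), 'eef_pos': array([ 0.16605175, -0.52372259,  0.20506116]), 'ee_rot': array([[ 9.53314066e-01,  3.01980562e-01, -1.78725822e-04],
       [ 3.01980362e-01, -9.53312334e-01,  1.85851445e-03],
       [ 3.90853708e-04, -1.82571966e-03, -9.99998257e-01]]), 'contact_force': array([ 0.15468315,  0.67177607, -0.2648528 ]), 'moment': array([ 0.00730367, -0.00159639, -0.03312978]), 'finger_gap': 0.08566352379746538}
side [[445.85500128   0.         317.10286933]
 [  0.         445.85500128 237.62279659]
 [  0.           0.           1.        ]] [-0.09984151  0.          0.          0.          0.        ] [0.29771442 0.88016565 0.73899508] [[-0.9795424   0.11719401 -0.16359172]
 [-0.20050674 -0.49914519  0.84300126]
 [ 0.01713868  0.85855672  0.51243207]]
top [[605.63188252   0.         317.14984206]
 [  0.         605.63188252 231.21738923]
 [  0.           0.           1.        ]] [-0.127133  0.        0.        0.        0.      ] [ 0.38893461 -0.16177659  1.58504459] [[ 0.00307116  0.99692909 -0.07824936]
 [-0.9997777   0.00142881 -0.02103602]
 [-0.02085962  0.07829657  0.99671186]]
```

View pics/side0.png

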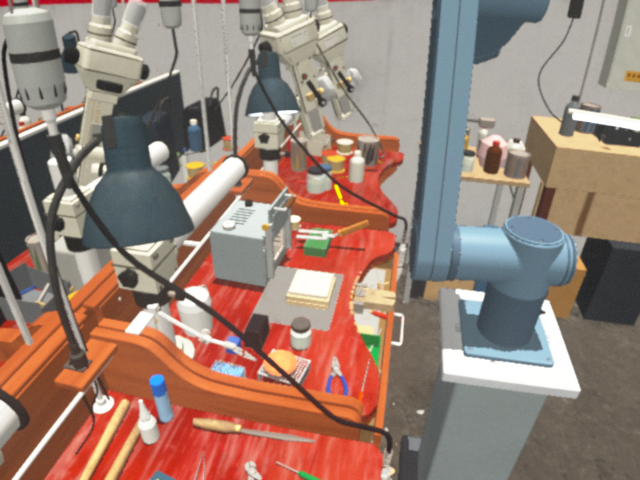

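View pics/top0.png

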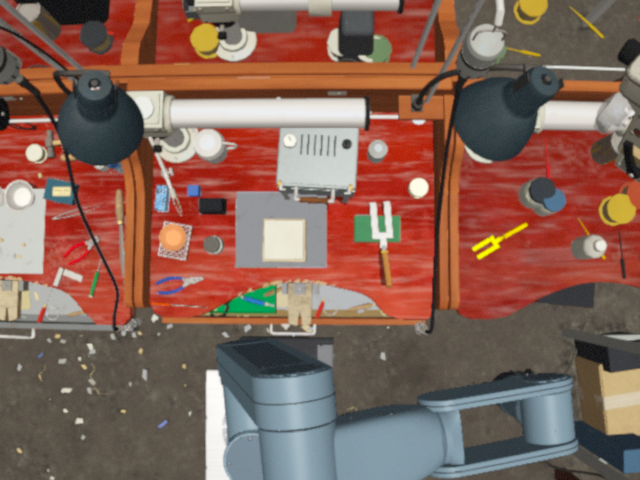

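```bash
cat > h.py <<'E'
import numpy as np,cv2,pickle
from workcell import bot
def load(n): return pickle.load(open(n+'.pkl','rb'))
def snap(n,tag):
    c=bot.capture(n);pickle.dump(c,open(n+tag+'.pkl','wb'));return c
def ray(c,px):
    px=np.array(px,float).reshape(-1,1,2)
    u=cv2.undistortPoints(px,c["intrinsics"],np.array(c["dist_coeffs"])).reshape(-1,2)
    d=np.c_[u[:,0],-u[:,1],-np.ones(len(u))]@np.array(c["orientation"]).T
    return np.array(c["position"]),d
def onz(c,px,z):
    p,d=ray(c,px);return p+d*((z-p[2])/d[:,2])[:,None]
def proj(c,P):
    P=np.atleast_2d(P);R=np.array(c["orientation"]);q=(P-c["position"])@R
    q=q*[1,-1,-1]
    return cv2.projectPoints(q.reshape(-1,1,3),np.zeros(3),np.zeros(3),c["intrinsics"],np.array(c["dist_coeffs"]))[0].reshape(-1,2)
def crop(c,x0,y0,x1,y1,s,fn):
    im=c["pixels"][y0:y1,x0:x1,::-1]
    cv2.imwrite(fn,cv2.resize(im,None,fx=s,fy=s,interpolation=cv2.INTER_CUBIC))
E
python3 - <<'E'
from h import *
t=load('top0');s=load('side0')
crop(t,145,170,245,305,5,'pics/a1.png')
crop(t,265,110,435,300,4,'pics/a2.png')
crop(s,200,180,400,400,4,'pics/a3.png') if 0 else crop(s,200,180,400,330,4,'pics/a3.png')
crop(s,200,300,400,420,4,'pics/a4.png')
E
```

```text
(no output)
```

View pics/a1.png

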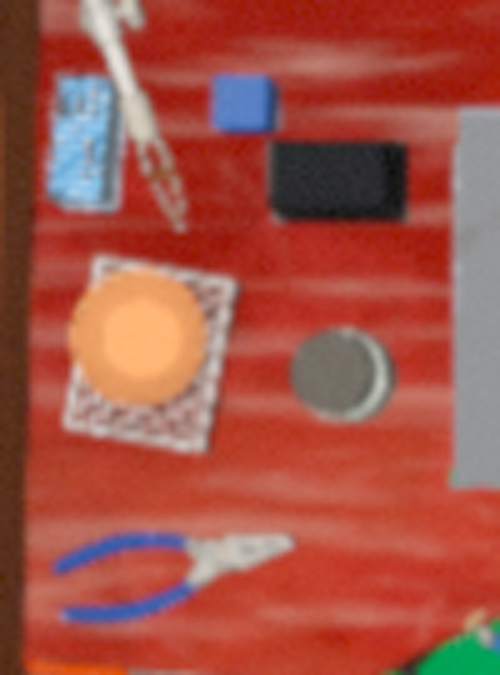

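View pics/a2.png

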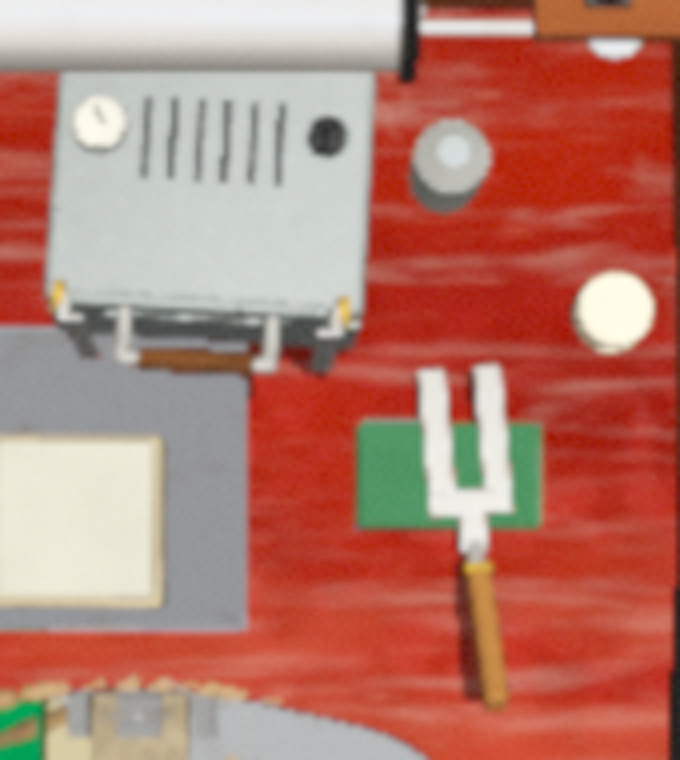

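View pics/a3.png

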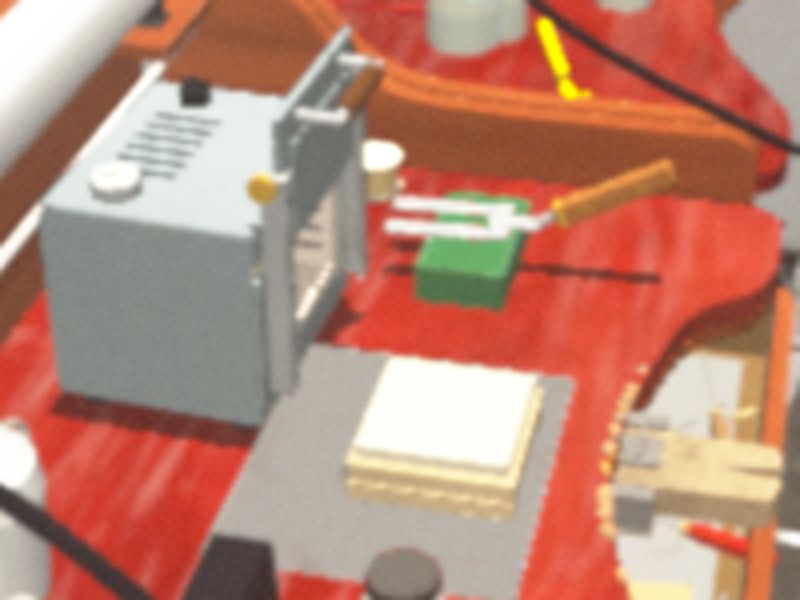

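View pics/a4.png

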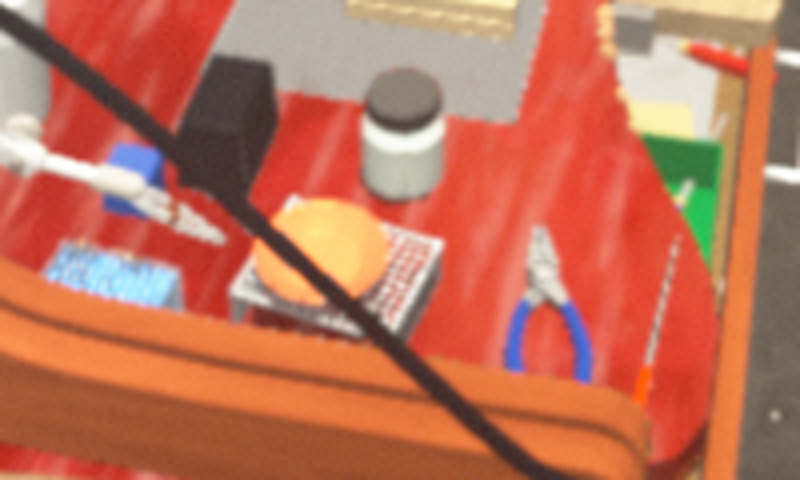

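Run:
```python
from h import *
np.set_printoptions(precision=4,suppress=True)
t=load('top0');s=load('side0')
def u(l,ox,oy,k): return (np.array(l,float)+.5)/k-.5+[ox,oy]
r=onz(t,u([(100,258),(238,278),(207,452),(64,428)],145,170,5),.028)
print('rack',r,r.mean(0),[np.linalg.norm(r[i]-r[i-1]) for i in range(4)])
print('yaw', [np.degrees(np.arctan2(*(r[b]-r[a])[[1,0]])) for a,b in((1,0),(2,3),(2,1),(3,0))])
j=onz(t,u([(339,373),(291,373),(384,373)],145,170,5),.063);print('jar',j)
print('dish',onz(t,u([(139,335)],145,170,5),.041))
f=onz(t,u([(432,369),(488,366),(429,514),(513,512)],265,110,4),.039);print('fork tips,web',f,np.linalg.norm(f[0]-f[1]),np.linalg.norm(f[2]-f[3]))
# handle: points at heights
h=onz(t,u([(480,568)],265,110,4),.040);h2=onz(t,u([(495,705)],265,110,4),.036+.06);print('handle',h,h2)
k=onz(t,u([(62,72),(48,295),(363,305),(375,72)],265,110,4),.165);print('kiln',k,np.linalg.norm(k[1]-k[2]))
gb=onz(t,u([(360,421),(542,423),(540,527),(357,525)],265,110,4),.036);print('green',gb)
br=onz(t,u([(0,437),(161,437),(161,606)],265,110,4),.043);print('brick',br)
hd=onz(t,u([(138,358),(250,362)],265,110,4),.128+.1);print('doorhandle',hd)
```

```text
rack [[0.5369 0.2707 0.028 ]
 [0.5264 0.197  0.028 ]
 [0.4357 0.2116 0.028 ]
 [0.4478 0.2879 0.028 ]] [0.4867 0.2418 0.028 ] [np.float64(0.0907657003077298), np.float64(0.07444690484007323), np.float64(0.09194508143962828), np.float64(0.07719965321482856)]
yaw [np.float64(81.91772235075456), np.float64(80.97123572363766), np.float64(-9.198748118626014), np.float64(-10.945396309328546)]
jar [[0.475  0.136  0.063 ]
 [0.4749 0.1606 0.063 ]
 [0.4751 0.1129 0.063 ]]
dish [[0.4956 0.2455 0.041 ]]
fork tips,web [[ 0.5861 -0.2715  0.039 ]
 [ 0.5881 -0.3075  0.039 ]
 [ 0.4928 -0.2692  0.039 ]
 [ 0.4942 -0.3229  0.039 ]] 0.03607443545277168 0.053773670103435985
handle [[ 0.4583 -0.3015  0.04  ]] [[ 0.3717 -0.3053  0.096 ]]
kiln [[ 0.7495 -0.0422  0.165 ]
 [ 0.6142 -0.0352  0.165 ]
 [ 0.6082 -0.2219  0.165 ]
 [ 0.7491 -0.2297  0.165 ]] 0.1868003298717174
green [[ 0.5528 -0.2253  0.036 ]
 [ 0.5517 -0.3423  0.036 ]
 [ 0.4847 -0.3405  0.036 ]
 [ 0.4859 -0.2232  0.036 ]]
brick [[ 0.5416  0.0057  0.043 ]
 [ 0.5416 -0.0977  0.043 ]
 [ 0.4336 -0.0982  0.043 ]]
doorhandle [[ 0.5682 -0.0922  0.228 ]
 [ 0.5659 -0.1554  0.228 ]]
```

```bash
cat >> h.py <<'E'
def tri(t,pt,s,ps):
    a,d=ray(t,[pt]);b,e=ray(s,[ps]);d=d[0]/np.linalg.norm(d[0]);e=e[0]/np.linalg.norm(e[0])
    k=np.linalg.lstsq(np.c_[d,-e],b-a,rcond=None)[0];p=a+k[0]*d;q=b+k[1]*e
    return (p+q)/2,np.linalg.norm(p-q)
def u(l,ox,oy,k): return (np.array(l,float)+.5)/k-.5+[ox,oy]
np.set_printoptions(precision=4,suppress=True)
E
python3 - <<'E'
from h import *
t=load('top0');s=load('side0')
T=lambda p:u(p,265,110,4);S=lambda p:u(p,200,180,4)
for n,a,b in [('dial',(99,123),(115,178)),('knob',(327,136),(195,92)),('tipL(+y)',(432,369),(387,227)),('tipR',(488,366),(395,203)),
  ('handle end',(496,706),(674,168)),('ferrule',(480,567),(560,212)),('doorhandle +y end',(138,358),(345,108)),('doorh -y end',(250,362),(380,70)),
  ('yellow knob+y',(58,292),(262,188))]:
    print(n,*tri(t,T(a),s,S(b)))
print(onz(s,S([(62,392),(265,422)]),0))
crop(t,255,180,375,300,5,'pics/b1.png'); crop(t,270,165,370,215,8,'pics/b2.png'); crop(s,255,180,305,290,5,'pics/b3.png')
E
```

```text
dial [ 0.7166 -0.0652  0.173 ] 0.0007401327628695054
knob [ 0.709  -0.2006  0.1709] 0.0007040580175678734
tipL(+y) [ 0.5867 -0.2718  0.0343] 6.35131753515101e-05
tipR [ 0.5888 -0.3078  0.0353] 0.0004090282919449516
handle end [ 0.3717 -0.3059  0.0954] 0.0011195231063154355
ferrule [ 0.4575 -0.3008  0.0486] 0.002057938346571478
doorhandle +y end [ 0.5683 -0.0921  0.228 ] 0.00021143210633856326
doorh -y end [ 0.5639 -0.1559  0.2257] 0.004601050244428958
yellow knob+y [ 0.6107 -0.0437  0.1913] 0.002169099882698226
[[ 0.7686 -0.0553  0.    ]
 [ 0.6195 -0.0545  0.    ]]
```

View pics/b2.png

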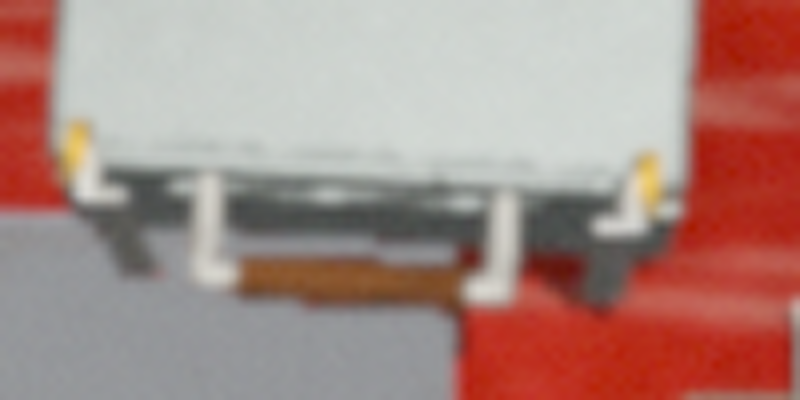

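View pics/b3.png

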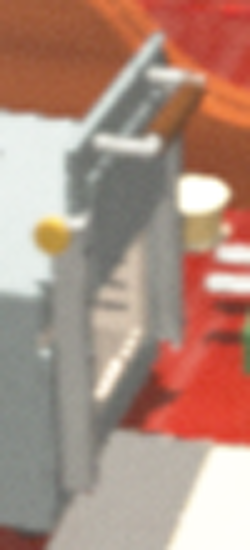

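View pics/b1.png

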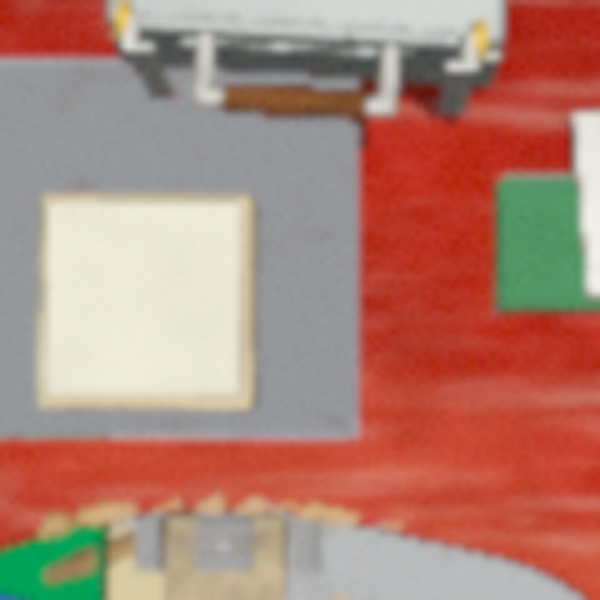

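Run:
```python
from h import *
t=load('top0');s=load('side0')
T=lambda p:u(p,270,165,8)
for n,p,z in [('yel',[(78,148),(650,185)],.191),('brk',[(215,275),(490,293)],.228),('brkroot',[(210,178),(505,196)],.228),('front edge',[(62,160),(690,195)],.165),('chan',[(103,195),(620,228)],.2),('wood',[(240,277),(464,289)],.228),('chan bottom',[(140,270),(600,300)],.0)]:
    q=onz(t,T(p),z);d=q[0]-q[1];print(n,q.round(4).tolist(),'mid',q.mean(0),'len',np.linalg.norm(d),'yaw',np.degrees(np.arctan2(-d[0],d[1])))
# candidate kiln pose projection
yaw=np.radians(-3.3);ax=np.array([np.cos(yaw),np.sin(yaw),0]);ay=np.array([-np.sin(yaw),np.cos(yaw),0]);
import itertools
b=onz(t,u([(40,193),(252,195),(252,408),(38,407)],255,180,5),.043);print('brick',b)
```

```text
yel [[0.6108, -0.0438, 0.191], [0.5999, -0.2102, 0.191]] mid [ 0.6053 -0.127   0.191 ] len 0.16676311089478524 yaw -3.7514316261030816
brk [[0.5686, -0.0861, 0.228], [0.5635, -0.1638, 0.228]] mid [ 0.566  -0.1249  0.228 ] len 0.07784924877172796 yaw -3.7564274541909684
brkroot [[0.5963, -0.0845, 0.228], [0.5911, -0.168, 0.228]] mid [ 0.5937 -0.1262  0.228 ] len 0.08364468046901312 yaw -3.5341714517757583
front edge [[0.6113, -0.0369, 0.165], [0.6008, -0.223, 0.165]] mid [ 0.6061 -0.1299  0.165 ] len 0.1863476396173391 yaw -3.2291728515163145
chan [[0.5956, -0.052, 0.2], [0.586, -0.2012, 0.2]] mid [ 0.5908 -0.1266  0.2   ] len 0.1495996761621548 yaw -3.6868880546509892
wood [[0.568, -0.0932, 0.228], [0.5646, -0.1564, 0.228]] mid [ 0.5663 -0.1248  0.228 ] len 0.06336325346587691 yaw -3.073624029900735
chan bottom [[0.6004, -0.0486, 0.0], [0.5905, -0.2003, 0.0]] mid [ 0.5955 -0.1244  0.    ] len 0.15209370909030184 yaw -3.740158682045846
brick [[ 0.5433  0.0109  0.043 ]
 [ 0.5424 -0.098   0.043 ]
 [ 0.4334 -0.0985  0.043 ]
 [ 0.4335  0.0109  0.043 ]]
```

```bash
cat >> h.py <<'E'
def go(wps,n,rot=None,pos=None):
    """rows from present pose through to (x,y,z,yawdeg) in n rows"""
    s=bot.get_state();R=np.array(s['ee_rot']);p=np.array(s['eef_pos'])
    tgt=np.array(wps[:3]);y0=np.degrees(np.arctan2(R[1,0],R[0,0]));dy=(wps[3]-y0+180)%360-180
    print('from',p,'yaw',y0,'tilt z',R[:,2],'left',tgt-p,dy)
    out=[]
    for i in range(n):
        a=np.radians(-dy/n*i) # roll about tool z
        c,q=np.cos(a),np.sin(a);Ri=R@np.array([[c,-q,0],[q,c,0],[0,0,1]])
        d=Ri.T@(tgt-p)/n*100
        out.append([*d.round(2),round(-dy/n,2)])
    for k in range(0,n,5): print(out[k:k+5])
    m=np.abs(out).max(0);print('max',m)
def st():
    s=bot.get_state();R=np.array(s['ee_rot']);print('t',round(s['time'],2),s['eef_pos'],'yaw',np.degrees(np.arctan2(R[1,0],R[0,0])).round(2),'z',R[:,2],'F',s['contact_force'],'M',s['moment'],'gap',s['finger_gap'],'q',s['qpos'])
E
python3 -c "
from h import *
go((.475,.136,.16,80),20)"
```

```text
from [ 0.1661 -0.5238  0.2051] yaw 17.577616394033736 tilt z [-0.0002  0.0017 -1.    ] left [ 0.3089  0.6598 -0.0451] 62.422383605966274
[[np.float64(2.47), np.float64(-2.68), np.float64(0.23), np.float64(-3.12)], [np.float64(2.61), np.float64(-2.54), np.float64(0.23), np.float64(-3.12)], [np.float64(2.75), np.float64(-2.39), np.float64(0.23), np.float64(-3.12)], [np.float64(2.87), np.float64(-2.24), np.float64(0.23), np.float64(-3.12)], [np.float64(2.99), np.float64(-2.08), np.float64(0.23), np.float64(-3.12)]]
[[np.float64(3.1), np.float64(-1.92), np.float64(0.23), np.float64(-3.12)], [np.float64(3.2), np.float64(-1.74), np.float64(0.23), np.float64(-3.12)], [np.float64(3.29), np.float64(-1.57), np.float64(0.23), np.float64(-3.12)], [np.float64(3.37), np.float64(-1.39), np.float64(0.23), np.float64(-3.12)], [np.float64(3.44), np.float64(-1.2), np.float64(0.23), np.float64(-3.12)]]
[[np.float64(3.5), np.float64(-1.01), np.float64(0.23), np.float64(-3.12)], [np.float64(3.55), np.float64(-0.82), np.float64(0.23), np.float64(-3.12)], [np.float64(3.59), np.float64(-0.62), np.float64(0.23), np.float64(-3.12)], [np.float64(3.62), np.float64(-0.43), np.float64(0.23), np.float64(-3.12)], [np.float64(3.64), np.float64(-0.23), np.float64(0.23), np.float64(-3.12)]]
[[np.float64(3.64), np.float64(-0.03), np.float64(0.23), np.float64(-3.12)], [np.float64(3.64), np.float64(0.17), np.float64(0.23), np.float64(-3.12)], [np.float64(3.62), np.float64(0.36), np.float64(0.23), np.float64(-3.12)], [np.float64(3.6), np.float64(0.56), np.float64(0.23), np.float64(-3.12)], [np.float64(3.56), np.float64(0.76), np.float64(0.23), np.float64(-3.12)]]
max [3.64 2.68 0.23 3.12]
```

>>> {"name": "arm_command", "arguments": {"plan": [2.5,-2.7,0,-3,2.6,-2.5,0,-3,2.7,-2.4,0,-3,2.9,-2.2,0,-3,3,-2.1,0,-3], "hand": 1, "grip_force": 40}}

```text
time: 0.52
eef_pos: [0.2424, -0.3591, 0.2013]
ee_rot: [[0.842, 0.539, -0.002], [0.539, -0.842, 0.004], [0.0, -0.005, -1.0]]
contact_force: [0.9, -0.1, 1.6]
finger_gap: 0.0854
```

>>> {"name": "arm_command", "arguments": {"plan": [3.1,-2,0,-3,3.2,-1.8,0,-3,3.3,-1.6,0,-3,3.4,-1.4,0,-3,3.5,-1.2,0,-3]}}

```text
time: 0.93
eef_pos: [0.3217, -0.1831, 0.2005]
ee_rot: [[0.667, 0.745, -0.003], [0.745, -0.667, 0.007], [0.003, -0.007, -1.0]]
contact_force: [1.3, -0.4, 0.5]
finger_gap: 0.0854
```

>>> {"name": "arm_command", "arguments": {"plan": [3.5,-1,0.2,-3,3.6,-0.8,0.2,-3,3.6,-0.6,0.2,-3,3.6,-0.4,0.2,-3,3.6,-0.2,0.2,-3]}}

```text
time: 1.35
eef_pos: [0.4026, -0.0099, 0.1912]
ee_rot: [[0.441, 0.898, -0.002], [0.898, -0.441, 0.006], [0.005, -0.004, -1.0]]
contact_force: [0.5, -1.2, 0.3]
finger_gap: 0.0851
```

```bash
sed -i 's/out.append(\[\*d.round(2),round(-dy\/n,2)\])/out.append([float(v) for v in (*d.round(2),round(-dy\/n,2))])/' h.py; python3 -c "
from h import *
go((.475,.136,.12,80),10)"
```

```text
from [ 0.4026 -0.0099  0.1912] yaw 63.84631498748017 tilt z [-0.0015  0.0061 -1.    ] left [ 0.0724  0.1459 -0.0712] 16.153685012519816
[[1.62, 0.01, 0.72, -1.62], [1.62, 0.06, 0.72, -1.62], [1.62, 0.1, 0.72, -1.62], [1.62, 0.15, 0.72, -1.62], [1.61, 0.19, 0.72, -1.62]]
[[1.61, 0.24, 0.72, -1.62], [1.6, 0.28, 0.72, -1.62], [1.59, 0.33, 0.72, -1.62], [1.58, 0.37, 0.72, -1.62], [1.57, 0.42, 0.72, -1.62]]
max [1.62 0.42 0.72 1.62]
```

>>> {"name": "arm_command", "arguments": {"plan": [3.3,0,1,-3.2,3.3,0.2,1,-3.2,3.2,0.4,1,-3.2,3.2,0.6,1,-3.2,2.6,0.6,1,-3.2]}}

```text
time: 1.77
eef_pos: [0.475, 0.1423, 0.1412]
ee_rot: [[0.159, 0.987, 0.003], [0.987, -0.159, 0.006], [0.006, 0.002, -1.0]]
contact_force: [-0.3, 0.1, 0.2]
finger_gap: 0.0853
```

```bash
python3 -c "
from h import *
go((.475,.136,.022,80),10)
t=snap('top','1');crop(t,145,150,305,290,5,'pics/c1.png')"
```

```text
from [0.475  0.1423 0.1412] yaw 80.87122594129184 tilt z [ 0.0027  0.0056 -1.    ] left [-0.     -0.0063 -0.1192] -0.87122594129184
[[-0.07, 0.01, 1.19, 0.09], [-0.07, 0.01, 1.19, 0.09], [-0.07, 0.01, 1.19, 0.09], [-0.07, 0.01, 1.19, 0.09], [-0.07, 0.01, 1.19, 0.09]]
[[-0.07, 0.01, 1.19, 0.09], [-0.07, 0.01, 1.19, 0.09], [-0.07, 0.01, 1.19, 0.09], [-0.07, 0.01, 1.19, 0.09], [-0.07, 0.01, 1.19, 0.09]]
max [0.07 0.01 1.19 0.09]
```

View pics/c1.png

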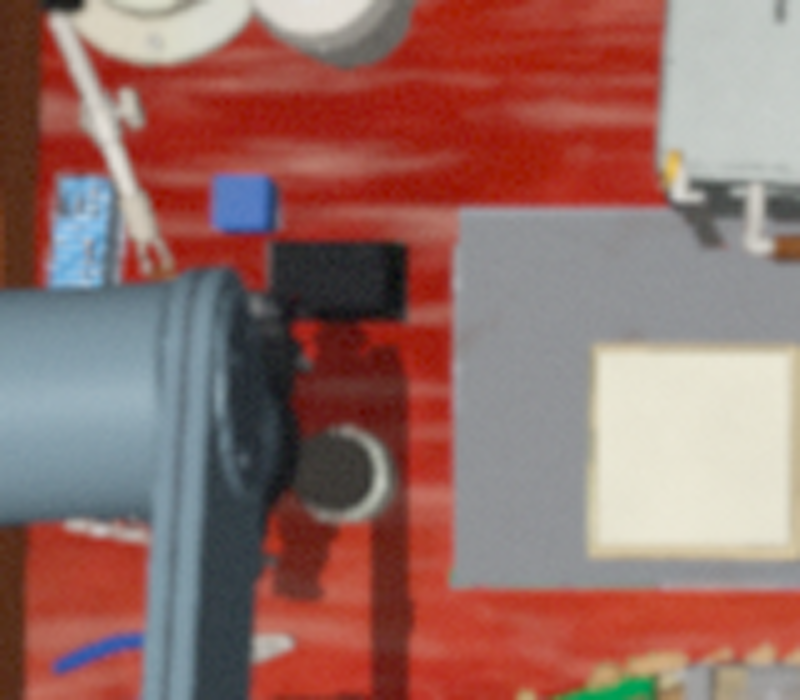

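```bash
python3 -c "
from h import *
t=load('top0');print(onz(t,u([(270,215),(405,220),(280,142),(405,145)],145,170,5),.05)); print(onz(t,u([(270,215),(405,220),(280,142),(405,145)],145,170,5),.0))
s=load('side0');print(onz(s,u([(250,210)],200,300,4),0),onz(s,u([(270,75)],200,300,4),.05))"
```

```text
[[0.5571 0.1758 0.05  ]
 [0.5544 0.1056 0.05  ]
 [0.5949 0.1714 0.05  ]
 [0.5932 0.1063 0.05  ]]
[[0.5625 0.1868 0.    ]
 [0.5598 0.1143 0.    ]
 [0.6016 0.1822 0.    ]
 [0.5999 0.115  0.    ]]
[[0.5535 0.1894 0.    ]] [[0.5572 0.1305 0.05  ]]
```

>>> {"name": "arm_command", "arguments": {"plan": [-0.2,0,2.2,0,-0.2,0,2.2,0,-0.1,0,2.2,0,-0.1,0,2.2,0,-0.1,0,2.2,0]}}

```text
time: 2.23
eef_pos: [0.4782, 0.1446, 0.0271]
ee_rot: [[0.145, 0.989, 0.008], [0.989, -0.145, 0.009], [0.01, 0.007, -1.0]]
contact_force: [-0.2, 0.5, 1.1]
finger_gap: 0.085
```

```bash
python3 -c "
from h import *
go((.475,.136,.022,80),3)"
```

```text
from [0.4782 0.1446 0.0271] yaw 81.67084487967365 tilt z [ 0.0081  0.0094 -0.9999] left [-0.0032 -0.0086 -0.0051] -1.6708448796736661
[[-0.3, -0.06, 0.17, 0.56], [-0.3, -0.06, 0.17, 0.56], [-0.3, -0.06, 0.17, 0.56]]
max [0.3  0.06 0.17 0.56]
```

>>> {"name": "arm_command", "arguments": {"plan": [-0.4,0,0.1,0,-0.3,0,0.1,0,-0.2,0,0,0,0,0,0,0,0,0,0,0]}}

```text
time: 2.65
eef_pos: [0.4734, 0.1342, 0.0225]
ee_rot: [[0.145, 0.989, -0.001], [0.989, -0.145, 0.009], [0.009, -0.002, -1.0]]
contact_force: [-0.2, 0.2, 0.2]
finger_gap: 0.0857
```

```bash
python3 -c "
from h import *
st();go((.475,.136,.022,80),3)"
```

```text
t 2.65 [0.4734 0.1342 0.0225] yaw 81.63 z [-0.0007  0.0088 -1.    ] F [-0.2124  0.1874  0.1684] M [-0.0127  0.0252  0.0145] gap 0.08567504672358547 q [0.042  0.3639 1.902  0.0115 0.876  0.1807]
from [0.4734 0.1342 0.0225] yaw 81.63485891860678 tilt z [-0.0007  0.0088 -1.    ] left [ 0.0016  0.0018 -0.0005] -1.634858918606767
[[0.07, 0.04, 0.02, 0.54], [0.07, 0.04, 0.02, 0.54], [0.07, 0.04, 0.02, 0.54]]
max [0.07 0.04 0.02 0.54]
```

>>> {"name": "arm_command", "arguments": {"plan": [0.1,0,0,0,0,0,0,0,0,0,0,0,0,0,0,0,0,0,0,0], "hand": -1, "grip_force": 40}}

```text
time: 3.07
eef_pos: [0.4767, 0.1354, 0.0267]
ee_rot: [[0.146, 0.989, 0.007], [0.989, -0.146, 0.009], [0.01, 0.006, -1.0]]
contact_force: [0.6, 0.5, -1.1]
finger_gap: 0.0407
```

>>> {"name": "arm_command", "arguments": {"plan": [0,0,0,0,0,0,0,0,0,0,0,0,0,0,-0.3,0,0,0,-1,0]}}

```text
time: 3.48
eef_pos: [0.4745, 0.1354, 0.0383]
ee_rot: [[0.145, 0.989, 0.003], [0.989, -0.145, 0.009], [0.009, 0.001, -1.0]]
contact_force: [-0.0, 0.4, -1.0]
finger_gap: 0.0407
```

>>> {"name": "arm_command", "arguments": {"plan": [0,0,-2,0,0,0,-2.5,0,-0.5,0,-2.5,0,-1.5,0,-1,3,-2,0,0,5]}}

```text
time: 3.9
eef_pos: [0.4674, 0.0968, 0.125]
ee_rot: [[0.28, 0.96, 0.003], [0.96, -0.28, 0.01], [0.01, -0.0, -1.0]]
contact_force: [0.1, 0.2, -0.9]
finger_gap: 0.0403
```

```bash
python3 -c "
from h import *
go((.41,-.18,.13,4),15)"
```

```text
from [0.4674 0.0968 0.125 ] yaw 73.74140581546881 tilt z [ 0.0028  0.0098 -0.9999] left [-0.0574 -0.2768  0.005 ] -69.74140581546881
[[-1.88, 0.15, -0.05, 4.65], [-1.86, 0.3, -0.05, 4.65], [-1.83, 0.45, -0.05, 4.65], [-1.79, 0.6, -0.05, 4.65], [-1.73, 0.74, -0.05, 4.65]]
[[-1.67, 0.88, -0.05, 4.65], [-1.59, 1.01, -0.05, 4.65], [-1.5, 1.14, -0.05, 4.65], [-1.41, 1.25, -0.05, 4.65], [-1.3, 1.36, -0.05, 4.65]]
[[-1.18, 1.46, -0.05, 4.65], [-1.06, 1.56, -0.05, 4.65], [-0.93, 1.64, -0.05, 4.65], [-0.8, 1.71, -0.05, 4.65], [-0.66, 1.77, -0.05, 4.65]]
max [1.88 1.77 0.05 4.65]
```

>>> {"name": "arm_command", "arguments": {"plan": [-2,0.2,0,5,-2,0.3,0,5,-2,0.5,0,5,-1.9,0.7,0,5,-1.8,0.9,0,5]}}

```text
time: 4.32
eef_pos: [0.4476, -0.0058, 0.1305]
ee_rot: [[0.673, 0.739, 0.012], [0.739, -0.673, 0.009], [0.014, 0.003, -1.0]]
contact_force: [-0.3, 0.6, -1.6]
finger_gap: 0.0405
```

>>> {"name": "arm_command", "arguments": {"plan": [-1.7,1,0,5,-1.6,1.1,0,5,-1.5,1.2,0,5,-1.4,1.3,0,5,-1.2,1.4,0,5]}}

```text
time: 4.73
eef_pos: [0.4236, -0.1039, 0.1337]
ee_rot: [[0.931, 0.365, 0.015], [0.365, -0.931, 0.007], [0.017, -0.001, -1.0]]
contact_force: [0.7, 0.5, -1.0]
finger_gap: 0.0407
```

```bash
python3 -c "
from h import *
go((.41,-.18,.06,4),5)"
```

```text
from [ 0.4236 -0.1039  0.1337] yaw 21.39525309003363 tilt z [ 0.0155  0.0067 -0.9999] left [-0.0136 -0.0761 -0.0737] -17.395253090033634
[[-0.83, 1.32, 1.46, 3.48], [-0.75, 1.37, 1.46, 3.48], [-0.67, 1.41, 1.46, 3.48], [-0.58, 1.45, 1.46, 3.48], [-0.49, 1.48, 1.46, 3.48]]
max [0.83 1.48 1.46 3.48]
```

>>> {"name": "arm_command", "arguments": {"plan": [-0.8,1.4,1.2,3.5,-0.7,1.4,1.2,3.5,-0.6,1.4,1.2,3.5,-0.5,1.4,1.2,3.5,-0.3,1.2,1,2]}}

```text
time: 5.15
eef_pos: [0.4146, -0.1838, 0.0801]
ee_rot: [[0.997, 0.075, 0.025], [0.075, -0.997, 0.0], [0.024, 0.002, -1.0]]
contact_force: [1.1, 0.0, -0.8]
finger_gap: 0.0404
```

```bash
python3 -c "
from h import *
st();go((.41,-.18,.0275,4),5)"
```

```text
t 5.15 [ 0.4146 -0.1838  0.0801] yaw 4.29 z [ 0.0245  0.     -0.9997] F [ 1.0718  0.021  -0.8209] M [-0.0557 -0.0121 -0.004 ] gap 0.04044540886695987 q [-0.6775  0.2055  1.95    0.0187  0.9671  0.8079]
from [ 0.4146 -0.1838  0.0801] yaw 4.293402171785277 tilt z [ 0.0245  0.     -0.9997] left [-0.0046  0.0038 -0.0526] -0.2934021717852886
[[-0.11, -0.08, 1.05, 0.06], [-0.11, -0.08, 1.05, 0.06], [-0.11, -0.08, 1.05, 0.06], [-0.11, -0.08, 1.05, 0.06], [-0.11, -0.08, 1.05, 0.06]]
max [0.11 0.08 1.05 0.06]
```

>>> {"name": "arm_command", "arguments": {"plan": [-0.1,0,1.2,0,-0.1,0,1.2,0,0,0,1.2,0,0,0,0.8,0,0,0,0.3,0]}}

```text
time: 5.57
eef_pos: [0.4139, -0.1884, 0.0335]
ee_rot: [[0.997, 0.068, 0.027], [0.068, -0.998, -0.003], [0.026, 0.004, -1.0]]
contact_force: [-0.2, 0.3, -0.9]
finger_gap: 0.0404
```

```bash
python3 -c "
from h import *
st()"
```

```text
t 5.57 [ 0.4139 -0.1884  0.0335] yaw 3.88 z [ 0.0265 -0.0026 -0.9996] F [-0.1668  0.2539 -0.8564] M [ 0.0376 -0.0089  0.0038] gap 0.04036608917861382 q [-0.686   0.2782  2.0004  0.0198  0.8409  0.804 ]
```

>>> {"name": "arm_command", "arguments": {"plan": [0,0,0.3,0,0,0,0.3,0,0,0,0.3,0,0,0,0,0,0,0,0,0]}}

```text
time: 5.98
eef_pos: [0.4173, -0.1891, 0.0274]
ee_rot: [[0.997, 0.068, 0.032], [0.068, -0.998, -0.005], [0.032, 0.007, -0.999]]
contact_force: [0.9, 0.1, -1.3]
finger_gap: 0.0408
```

```bash
python3 -c "
from h import *
st()
s=snap('side','2');crop(s,260,180,420,300,5,'pics/d1.png')"
```

```text
t 5.98 [ 0.4173 -0.1891  0.0274] yaw 3.92 z [ 0.0323 -0.0052 -0.9995] F [ 0.9172  0.0676 -1.3055] M [ 0.0263 -0.0076  0.0162] gap 0.0408309119980694 q [-0.6838  0.2899  2.0042  0.0224  0.8194  0.8037]
```

View pics/d1.png

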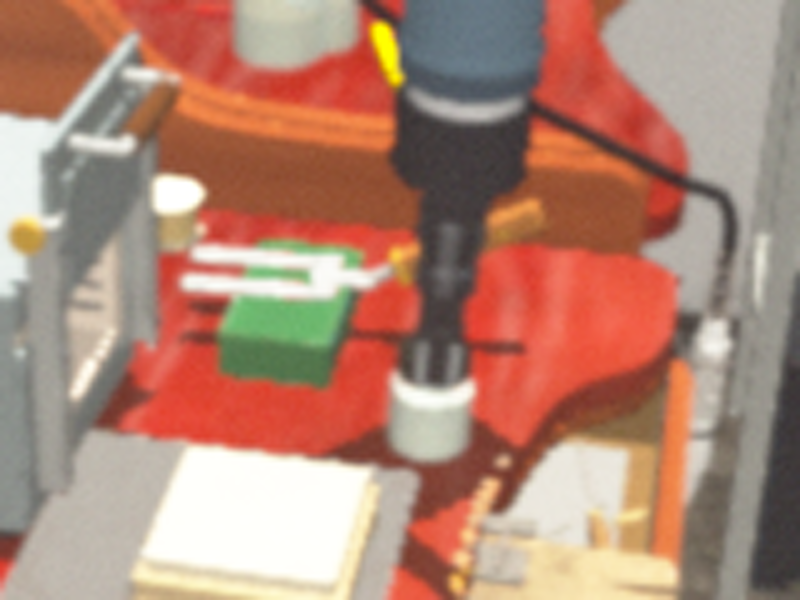

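>>> {"name": "arm_command", "arguments": {"plan": [0,0,0.2,0,0,0,0.2,0,0,0,0.2,0,0,0,0,0,0,0,0,0]}}

```text
time: 6.45
eef_pos: [0.42, -0.1896, 0.0275]
ee_rot: [[0.997, 0.069, 0.038], [0.069, -0.998, -0.008], [0.038, 0.011, -0.999]]
contact_force: [0.7, -0.6, -0.2]
finger_gap: 0.0404
```

```bash
python3 -c "
from h import *
st()"
```

```text
t 6.45 [ 0.42   -0.1896  0.0275] yaw 3.98 z [ 0.0382 -0.0083 -0.9992] F [ 0.6705 -0.6087 -0.2418] M [ 0.0062  0.0571 -0.0261] gap 0.04036008377209775 q [-0.6818  0.29    2.0039  0.0243  0.813   0.8033]
```

>>> {"name": "arm_command", "arguments": {"plan": [0,0,0,0,0,0,0,0,0,0,0,0,0,0,0,0,0,0,0,0], "hand": 1}}

```text
time: 6.87
eef_pos: [0.42, -0.1897, 0.0268]
ee_rot: [[0.997, 0.069, 0.038], [0.069, -0.998, -0.008], [0.037, 0.011, -0.999]]
contact_force: [0.1, -1.0, 0.3]
finger_gap: 0.0851
```

```bash
python3 -c "
from h import *
st()"
```

```text
t 6.87 [ 0.42   -0.1897  0.0268] yaw 3.98 z [ 0.038  -0.0084 -0.9992] F [ 0.0633 -0.9793  0.2566] M [ 0.0457 -0.0018 -0.0557] gap 0.08510173616456637 q [-0.6819  0.2914  2.0042  0.0241  0.8114  0.8033]
```

>>> {"name": "arm_command", "arguments": {"plan": [0,0,-2,0,0,0,-2.5,0,0,0,-2.5,0,0,0,-2.5,0,0,0,-2,0]}}

```text
time: 7.28
eef_pos: [0.4115, -0.1859, 0.1399]
ee_rot: [[0.997, 0.069, 0.026], [0.069, -0.998, 0.002], [0.026, 0.0, -1.0]]
contact_force: [0.4, -0.9, 0.2]
finger_gap: 0.0856
```

```bash
python3 -c "
from h import *
st();go((.4135,-.303,.13,4.2),5)
t=snap('top','3');cv2.imwrite('pics/e1.png',t['pixels'][...,::-1])"
```

```text
t 7.28 [ 0.4115 -0.1859  0.1399] yaw 3.93 z [ 0.0257  0.0015 -0.9997] F [ 0.4441 -0.9087  0.1629] M [-0.0089  0.0472 -0.044 ] gap 0.08562345325496779 q [-0.6873  0.1257  1.8759  0.0194  1.1212  0.8066]
from [ 0.4115 -0.1859  0.1399] yaw 3.9302360014881157 tilt z [ 0.0257  0.0015 -0.9997] left [ 0.002  -0.1171 -0.0099] 0.26976399851187693
[[-0.13, 2.34, 0.2, -0.05], [-0.13, 2.34, 0.2, -0.05], [-0.13, 2.34, 0.2, -0.05], [-0.13, 2.34, 0.2, -0.05], [-0.14, 2.34, 0.2, -0.05]]
max [0.14 2.34 0.2  0.05]
```

View pics/e1.png

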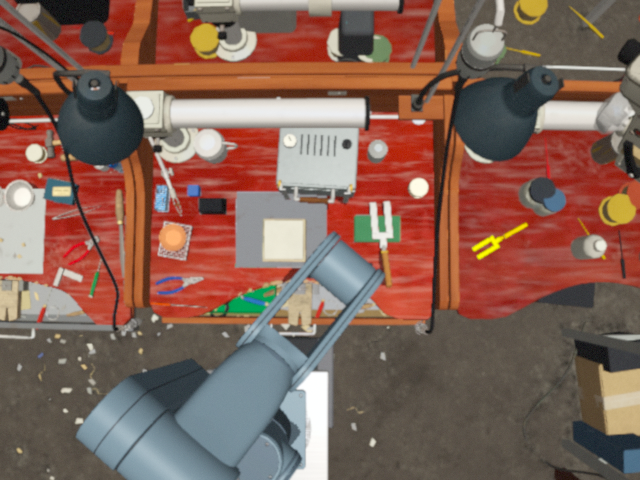

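>>> {"name": "arm_command", "arguments": {"plan": [0,2.5,0.2,0,-0.1,2.5,0.2,0,-0.1,2.4,0.2,0,-0.1,2.3,0.2,0,-0.1,1.6,0.2,0]}}

```text
time: 7.75
eef_pos: [0.4194, -0.3022, 0.1369]
ee_rot: [[0.997, 0.074, 0.036], [0.075, -0.997, -0.006], [0.036, 0.009, -0.999]]
contact_force: [0.5, 0.4, 0.7]
finger_gap: 0.0854
```

```bash
python3 -c "
from h import *
st();go((.414,-.303,.052,4.2),6)
t=snap('top','4');crop(t,330,170,450,300,5,'pics/e2.png');s=snap('side','4');crop(s,260,150,420,270,5,'pics/e3.png')"
```

```text
t 7.75 [ 0.4194 -0.3022  0.1369] yaw 4.29 z [ 0.0364 -0.0061 -0.9993] F [0.5443 0.3949 0.6775] M [-0.035  -0.005   0.0114] gap 0.08542596513670198 q [-0.8581  0.237   1.7436  0.026   1.1327  0.6274]
from [ 0.4194 -0.3022  0.1369] yaw 4.28502768341144 tilt z [ 0.0364 -0.0061 -0.9993] left [-0.0054 -0.0008 -0.0849] -0.08502768341145384
[[-0.14, -0.01, 1.41, 0.01], [-0.14, -0.01, 1.41, 0.01], [-0.14, -0.01, 1.41, 0.01], [-0.14, -0.01, 1.41, 0.01], [-0.14, -0.01, 1.41, 0.01]]
[[-0.14, -0.01, 1.41, 0.01]]
max [0.14 0.01 1.41 0.01]
```

View pics/e2.png

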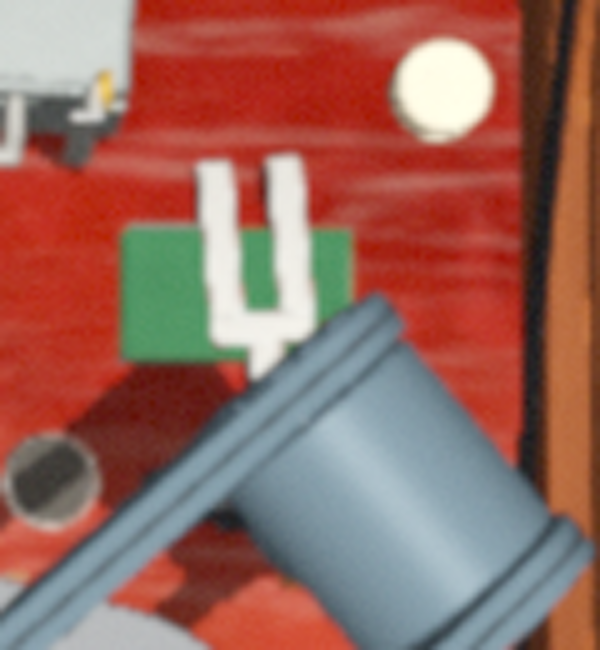

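View pics/e3.png

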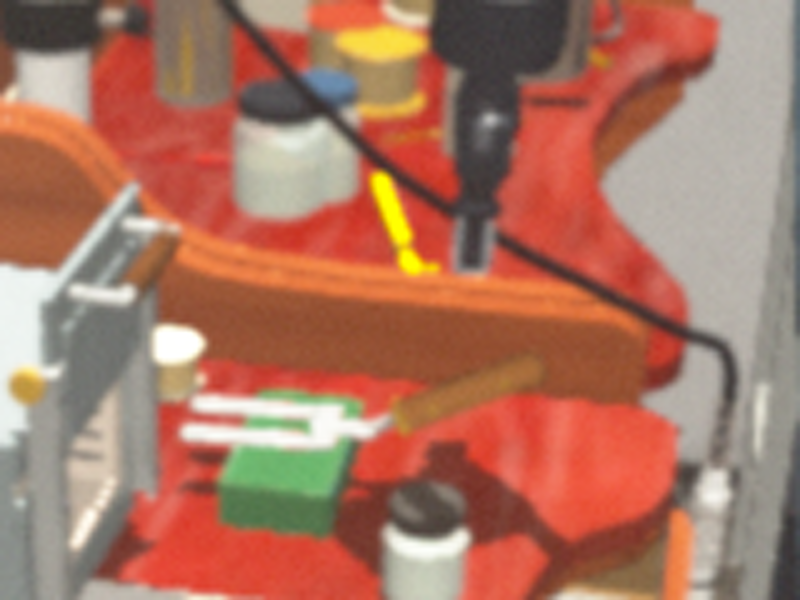

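>>> {"name": "arm_command", "arguments": {"plan": [-0.2,0,1.6,0,-0.2,0,1.6,0,-0.2,0,1.5,0,-0.2,0,1.5,0,-0.2,0,1,0]}}

```text
time: 8.27
eef_pos: [0.4124, -0.3018, 0.0626]
ee_rot: [[0.997, 0.071, 0.038], [0.071, -0.997, -0.005], [0.037, 0.008, -0.999]]
contact_force: [-0.4, -0.1, -0.7]
finger_gap: 0.0853
```

```bash
python3 -c "
from h import *
st();go((.414,-.303,.052,4.2),3)"
```

```text
t 8.27 [ 0.4124 -0.3018  0.0626] yaw 4.08 z [ 0.0377 -0.0052 -0.9993] F [-0.3598 -0.0521 -0.7377] M [ 0.0103  0.025  -0.0262] gap 0.08533296714991787 q [-0.8698  0.3161  1.8471  0.0313  0.9503  0.6121]
from [ 0.4124 -0.3018  0.0626] yaw 4.080162626681376 tilt z [ 0.0377 -0.0052 -0.9993] left [ 0.0016 -0.0012 -0.0106] 0.11983737331863153
[[0.04, 0.04, 0.35, -0.04], [0.04, 0.04, 0.35, -0.04], [0.04, 0.04, 0.35, -0.04]]
max [0.04 0.04 0.35 0.04]
```

>>> {"name": "arm_command", "arguments": {"plan": [0,0,0.5,0,0,0,0.4,0,0,0,0.3,0,0,0,0,0,0,0,0,0]}}

```text
time: 8.68
eef_pos: [0.4115, -0.2971, 0.0475]
ee_rot: [[0.997, 0.072, 0.034], [0.072, -0.997, 0.001], [0.034, 0.001, -0.999]]
contact_force: [-0.5, -0.7, 0.0]
finger_gap: 0.0853
```

>>> {"name": "arm_command", "arguments": {"plan": [0,0,0,0,0,0,0,0,0,0,0,0,0,0,0,0,0,0,0,0], "hand": -1, "grip_force": 60}}

```text
time: 9.1
eef_pos: [0.413, -0.2983, 0.0498]
ee_rot: [[0.997, 0.072, 0.037], [0.072, -0.997, -0.002], [0.037, 0.005, -0.999]]
contact_force: [0.1, -0.3, -0.4]
finger_gap: 0.0256
```

>>> {"name": "arm_command", "arguments": {"plan": [0,0,0,0,0,0,0,0,0,0,0,0,0,0,0,0,0,0,0,0], "grip_force": 90}}

```text
time: 9.52
eef_pos: [0.4132, -0.2986, 0.0503]
ee_rot: [[0.997, 0.072, 0.038], [0.072, -0.997, -0.003], [0.037, 0.006, -0.999]]
contact_force: [0.0, -0.3, 1.3]
finger_gap: 0.0121
```

```bash
python3 -c "
from h import *
st()
t=snap('top','5');crop(t,330,170,450,300,5,'pics/e4.png');s=snap('side','5');crop(s,260,150,420,270,5,'pics/e5.png')"
```

```text
t 9.52 [ 0.4132 -0.2986  0.0503] yaw 4.15 z [ 0.0376 -0.0031 -0.9993] F [ 0.0173 -0.3265  1.2689] M [0.0548 0.0021 0.0057] gap 0.012072258164812617 q [-0.8651  0.3321  1.8613  0.0334  0.9216  0.6135]
```

View pics/e5.png

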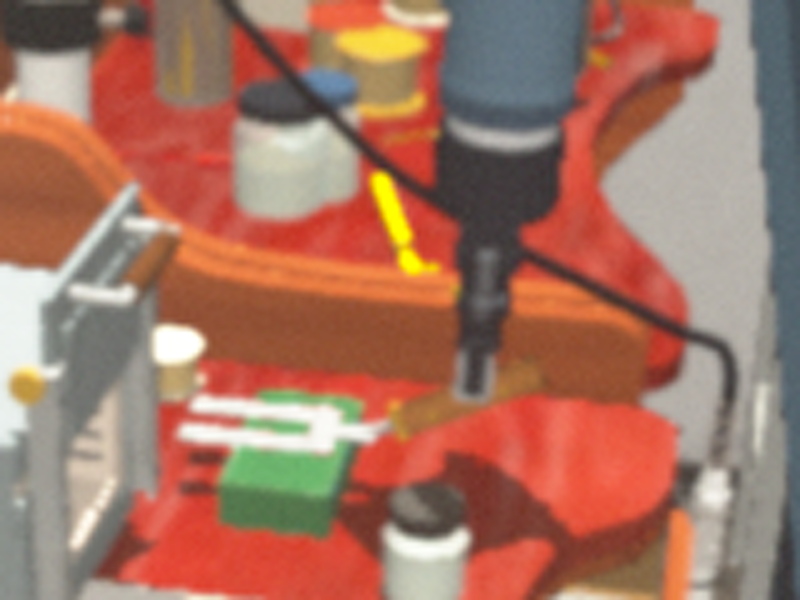

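>>> {"name": "arm_command", "arguments": {"plan": [0,0,-0.5,0,-0.3,0,-1.5,0,-0.8,0,-2,0,-1.2,0,-2,0,-1.4,0,-1.5,0]}}

```text
time: 10.03
eef_pos: [0.3714, -0.2982, 0.1228]
ee_rot: [[0.997, 0.075, 0.031], [0.074, -0.997, 0.005], [0.031, -0.003, -1.0]]
contact_force: [0.3, -1.0, -0.7]
finger_gap: 0.012
```

```bash
python3 -c "
from h import *
st()
go((.44,-.02,.125,81.5),25)
s=snap('side','6');crop(s,260,150,420,270,5,'pics/e6.png')"
```

```text
t 10.03 [ 0.3714 -0.2982  0.1228] yaw 4.27 z [ 0.0306  0.0051 -0.9995] F [ 0.2701 -1.0183 -0.6836] M [-0.0608  0.1167  0.0045] gap 0.011980385929735165 q [-0.934   0.1905  1.8435  0.0311  1.0936  0.5482]
from [ 0.3714 -0.2982  0.1228] yaw 4.267642549674775 tilt z [ 0.0306  0.0051 -0.9995] left [0.0686 0.2782 0.0022] 77.23235745032525
[[0.36, -1.09, 0.01, -3.09], [0.41, -1.07, 0.01, -3.09], [0.47, -1.04, 0.01, -3.09], [0.53, -1.02, 0.01, -3.09], [0.58, -0.99, 0.01, -3.09]]
[[0.63, -0.96, 0.01, -3.09], [0.68, -0.92, 0.01, -3.09], [0.73, -0.88, 0.01, -3.09], [0.78, -0.84, 0.01, -3.09], [0.82, -0.8, 0.01, -3.09]]
[[0.87, -0.75, 0.01, -3.09], [0.9, -0.7, 0.01, -3.09], [0.94, -0.65, 0.01, -3.09], [0.97, -0.6, 0.01, -3.09], [1.01, -0.55, 0.01, -3.09]]
[[1.03, -0.49, 0.01, -3.09], [1.06, -0.44, 0.01, -3.09], [1.08, -0.38, 0.01, -3.09], [1.1, -0.32, 0.01, -3.09], [1.12, -0.26, 0.01, -3.09]]
[[1.13, -0.2, 0.01, -3.09], [1.14, -0.14, 0.01, -3.09], [1.14, -0.08, 0.01, -3.09], [1.15, -0.02, 0.01, -3.09], [1.15, 0.05, 0.01, -3.09]]
max [1.15 1.09 0.01 3.09]
```

View pics/e6.png

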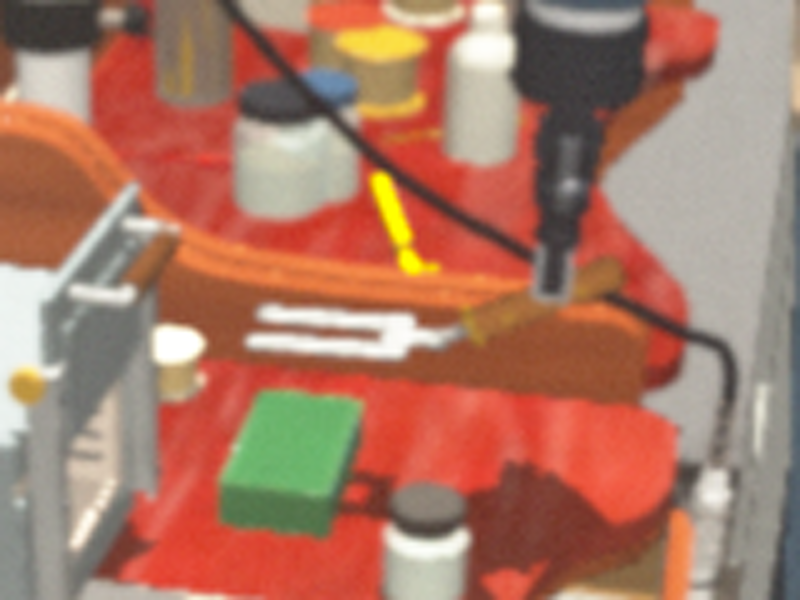

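>>> {"name": "arm_command", "arguments": {"plan": [0.6,-1.8,0,-5,0.7,-1.8,0,-5,0.9,-1.7,0,-5,1,-1.6,0,-5,1.2,-1.5,0,-5]}}

```text
time: 10.5
eef_pos: [0.3918, -0.2087, 0.1282]
ee_rot: [[0.868, 0.495, 0.034], [0.496, -0.869, -0.005], [0.027, 0.021, -0.999]]
contact_force: [0.4, 0.3, -0.7]
finger_gap: 0.0123
```

>>> {"name": "arm_command", "arguments": {"plan": [1.3,-1.4,0,-5,1.4,-1.3,0,-5,1.5,-1.2,0,-5,1.6,-1,0,-5,1.7,-0.9,0,-5]}}

```text
time: 10.92
eef_pos: [0.412, -0.1104, 0.128]
ee_rot: [[0.561, 0.827, 0.033], [0.828, -0.561, -0.004], [0.015, 0.03, -0.999]]
contact_force: [0.8, 0.3, -1.5]
finger_gap: 0.0122
```

```bash
python3 -c "
from h import *
st()
go((.45,-.02,.11,81.5),6)"
```

```text
t 10.92 [ 0.412  -0.1104  0.128 ] yaw 55.9 z [ 0.0333 -0.0045 -0.9994] F [ 0.7666  0.348  -1.4663] M [-0.0964  0.0979 -0.0127] gap 0.012226061980440394 q [-0.5367  0.0871  1.9542  0.015   1.0695  0.0517]
from [ 0.412  -0.1104  0.128 ] yaw 55.89548550751824 tilt z [ 0.0333 -0.0045 -0.9994] left [ 0.038   0.0904 -0.018 ] 25.60451449248177
[[1.6, -0.33, 0.31, -4.27], [1.62, -0.21, 0.31, -4.27], [1.63, -0.09, 0.31, -4.27], [1.63, 0.03, 0.31, -4.27], [1.62, 0.15, 0.31, -4.27]]
[[1.61, 0.27, 0.31, -4.27]]
max [1.63 0.33 0.31 4.27]
```

>>> {"name": "arm_command", "arguments": {"plan": [1.6,-0.3,0.2,-4.5,1.6,-0.2,0.2,-4.5,1.6,-0.1,0.2,-4.5,1.4,0,0.2,-4.5,1,0,0.2,-4.5]}}

```text
time: 11.33
eef_pos: [0.4386, -0.0369, 0.1181]
ee_rot: [[0.18, 0.983, 0.033], [0.984, -0.18, -0.004], [0.002, 0.033, -0.999]]
contact_force: [-0.0, -0.3, -2.1]
finger_gap: 0.012
```

>>> {"name": "arm_command", "arguments": {"plan": [0,0,0,-2,0,0,0,0,0,0,0,0,0,0,0,0,0,0,0,0]}}

```text
time: 11.75
eef_pos: [0.4382, -0.0341, 0.117]
ee_rot: [[0.14, 0.99, 0.031], [0.99, -0.14, -0.003], [0.001, 0.031, -1.0]]
contact_force: [-0.8, 0.1, -0.4]
finger_gap: 0.0119
```

```bash
python3 -c "
from h import *
st()
t=snap('top','7');crop(t,145,160,305,290,5,'pics/f1.png');s=snap('side','7');crop(s,220,250,380,370,5,'pics/f2.png')"
```

```text
t 11.75 [ 0.4382 -0.0341  0.117 ] yaw 81.94 z [ 0.0312 -0.0029 -0.9995] F [-0.7588  0.1335 -0.4244] M [-0.0688 -0.0457  0.0215] gap 0.011912754854434928 q [-0.3392  0.1258  1.9406  0.0088  1.0449 -0.2029]
```

View pics/f1.png

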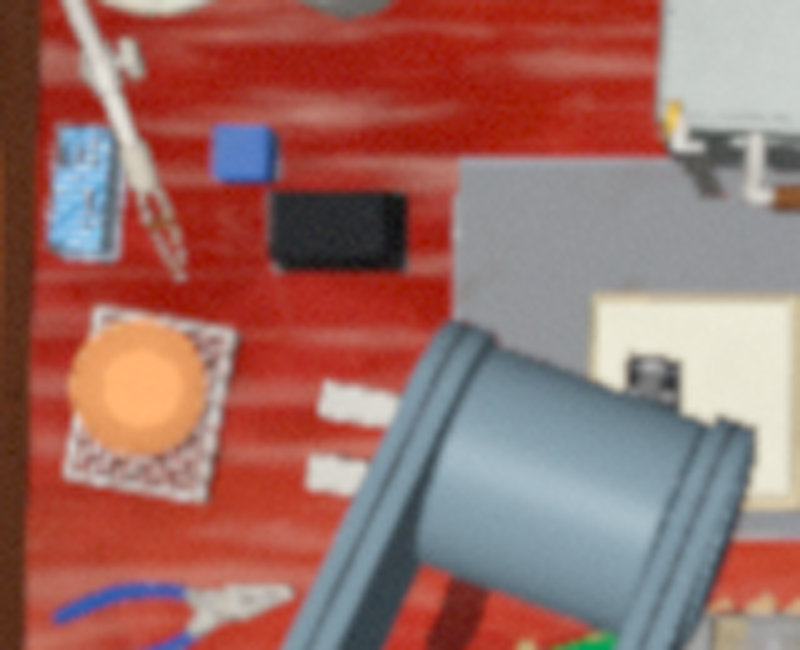

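View pics/f2.png

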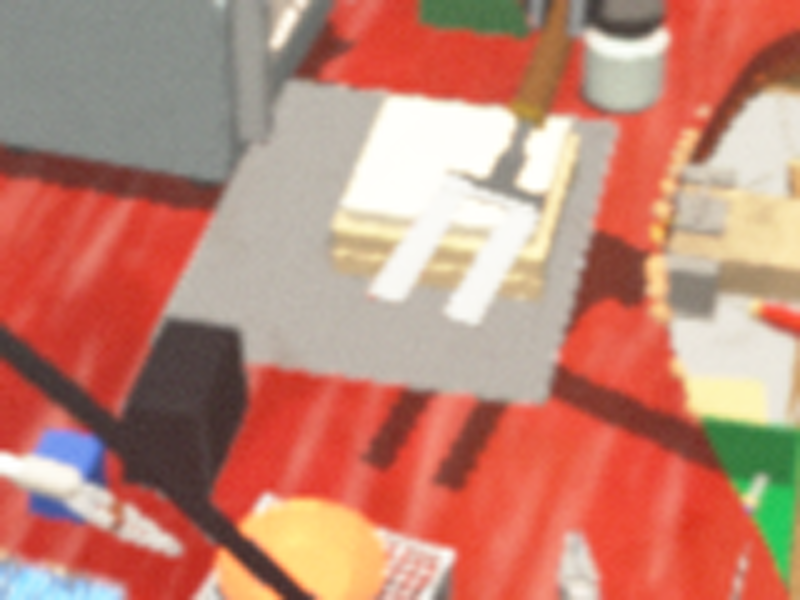

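```bash
python3 -c "
from h import *
t=load('top7');s=load('side7')
T=lambda p:u(p,145,160,5);S=lambda p:u(p,220,250,5)
a,e1=tri(t,T((323,399)),s,S((388,294)));b,e2=tri(t,T((309,470)),s,S((464,317)));print(a,e1,b,e2,np.linalg.norm(a-b))
st=bot.get_state();R=np.array(st['ee_rot']);p=np.array(st['eef_pos'])
m=(a+b)/2;print('mid',m,'tool frame',R.T@(m-p),R.T@(a-p),R.T@(b-p))
r=onz(t,T([(98,308),(237,328),(209,500),(64,478)]),.028);print('rack',r,r.mean(0),[np.linalg.norm(r[i]-r[i-1]) for i in range(4)])
print('yaw', [np.degrees(np.arctan2(*(r[b]-r[a])[[1,0]])) for a,b in((1,0),(2,3),(2,1),(3,0))])
"
```

```text
[0.4843 0.137  0.099 ] 0.0012350457130624222 [0.4487 0.1437 0.098 ] 0.0018993331583244148 0.03615320551711487
mid [0.4665 0.1404 0.0985] tool frame [0.1768 0.0029 0.0189] [0.176 0.021 0.019] [ 0.1776 -0.0151  0.0188]
rack [[0.5369 0.2717 0.028 ]
 [0.5264 0.1975 0.028 ]
 [0.4367 0.2106 0.028 ]
 [0.4478 0.2879 0.028 ]] [0.487  0.2419 0.028 ] [np.float64(0.09056846555816905), np.float64(0.07498291045864988), np.float64(0.09067354388455169), np.float64(0.07807072411564994)]
yaw [np.float64(81.97559326217666), np.float64(81.84788957471827), np.float64(-8.325973079209904), np.float64(-10.280206464403769)]
```

```bash
python3 -c "
from h import *
go((.4555,.0285,.085,82.7),8)"
```

```text
from [ 0.4383 -0.0342  0.117 ] yaw 81.9552412327779 tilt z [ 0.0312 -0.003  -0.9995] left [ 0.0172  0.0627 -0.032 ] 0.7447587672220948
[[0.81, 0.09, 0.4, -0.09], [0.81, 0.09, 0.4, -0.09], [0.81, 0.09, 0.4, -0.09], [0.81, 0.09, 0.4, -0.09], [0.81, 0.1, 0.4, -0.09]]
[[0.81, 0.1, 0.4, -0.09], [0.8, 0.1, 0.4, -0.09], [0.8, 0.1, 0.4, -0.09]]
max [0.81 0.1  0.4  0.09]
```

>>> {"name": "arm_command", "arguments": {"plan": [1.2,0.1,0.4,-0.2,1.4,0.2,0.6,-0.2,1.4,0.2,0.6,-0.2,1.2,0.2,0.6,-0.1,0.8,0.1,0.6,0]}}

```text
time: 12.27
eef_pos: [0.4577, 0.0221, 0.0903]
ee_rot: [[0.137, 0.99, 0.036], [0.991, -0.137, -0.006], [-0.001, 0.037, -0.999]]
contact_force: [-0.1, -0.4, -0.9]
finger_gap: 0.0124
```

>>> {"name": "arm_command", "arguments": {"plan": [0,0,0,0,0,0,0,0,0,0,0,0,0,0,0,0,0,0,0,0]}}

```text
time: 12.68
eef_pos: [0.457, 0.0217, 0.0895]
ee_rot: [[0.137, 0.99, 0.034], [0.991, -0.137, -0.006], [-0.001, 0.034, -0.999]]
contact_force: [0.5, -0.2, -0.1]
finger_gap: 0.012
```

```bash
python3 -c "
from h import *
st()
go((.4555,.0285,.027,82.7),8)"
```

```text
t 12.68 [0.457  0.0217 0.0895] yaw 82.14 z [ 0.034  -0.0056 -0.9994] F [ 0.5197 -0.1519 -0.1303] M [-0.0883  0.0732  0.0086] gap 0.012033672453190328 q [-0.1982  0.192   1.9393  0.0015  0.9759 -0.0618]
from [0.457  0.0217 0.0895] yaw 82.1412652427872 tilt z [ 0.034  -0.0056 -0.9994] left [-0.0015  0.0068 -0.0625] 0.5587347572127896
[[0.08, -0.06, 0.78, -0.07], [0.08, -0.06, 0.78, -0.07], [0.08, -0.06, 0.78, -0.07], [0.08, -0.06, 0.78, -0.07], [0.08, -0.06, 0.78, -0.07]]
[[0.08, -0.06, 0.78, -0.07], [0.08, -0.06, 0.78, -0.07], [0.08, -0.06, 0.78, -0.07]]
max [0.08 0.06 0.78 0.07]
```

>>> {"name": "arm_command", "arguments": {"plan": [0.4,-0.1,0,-0.3,0.3,-0.1,0.4,-0.2,0.1,-0.1,0.8,-0.1,0,-0.1,0.8,0,0,0,0.6,0]}}

```text
time: 13.1
eef_pos: [0.4563, 0.0294, 0.0633]
ee_rot: [[0.127, 0.991, 0.039], [0.992, -0.127, -0.007], [-0.002, 0.039, -0.999]]
contact_force: [-0.3, 0.3, -0.2]
finger_gap: 0.012
```

>>> {"name": "arm_command", "arguments": {"plan": [0,0,0,0,0,0,0,0,0,0,0,0,0,0,0,0,0,0,0,0]}}

```text
time: 13.52
eef_pos: [0.4544, 0.0298, 0.0605]
ee_rot: [[0.127, 0.991, 0.034], [0.992, -0.127, -0.006], [-0.002, 0.034, -0.999]]
contact_force: [0.3, 0.2, 0.0]
finger_gap: 0.012
```

```bash
python3 -c "
from h import *
st()
go((.4555,.0285,.027,82.7),8)
t=snap('top','8');crop(t,145,160,305,290,5,'pics/f3.png');s=snap('side','8');crop(s,220,270,340,380,6,'pics/f4.png')"
```

```text
t 13.52 [0.4544 0.0298 0.0605] yaw 82.7 z [ 0.0335 -0.0059 -0.9994] F [0.3432 0.2497 0.0139] M [-0.0906  0.1087  0.0336] gap 0.011956568131132495 q [-0.1806  0.2312  1.9776  0.0003  0.8988 -0.0534]
from [0.4544 0.0298 0.0605] yaw 82.6972981512521 tilt z [ 0.0335 -0.0059 -0.9994] left [ 0.0011 -0.0013 -0.0335] 0.002701848747904023
[[-0.01, 0.0, 0.42, -0.0], [-0.01, 0.0, 0.42, -0.0], [-0.01, 0.0, 0.42, -0.0], [-0.01, 0.0, 0.42, -0.0], [-0.01, 0.0, 0.42, -0.0]]
[[-0.01, 0.0, 0.42, -0.0], [-0.01, 0.0, 0.42, -0.0], [-0.01, 0.0, 0.42, -0.0]]
max [0.01 0.   0.42 0.  ]
```

View pics/f3.png

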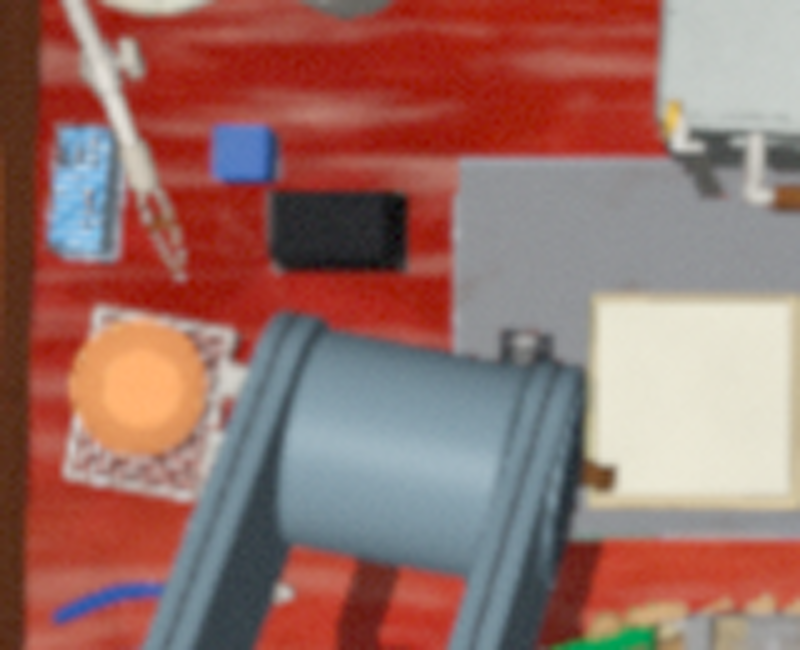

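View pics/f4.png

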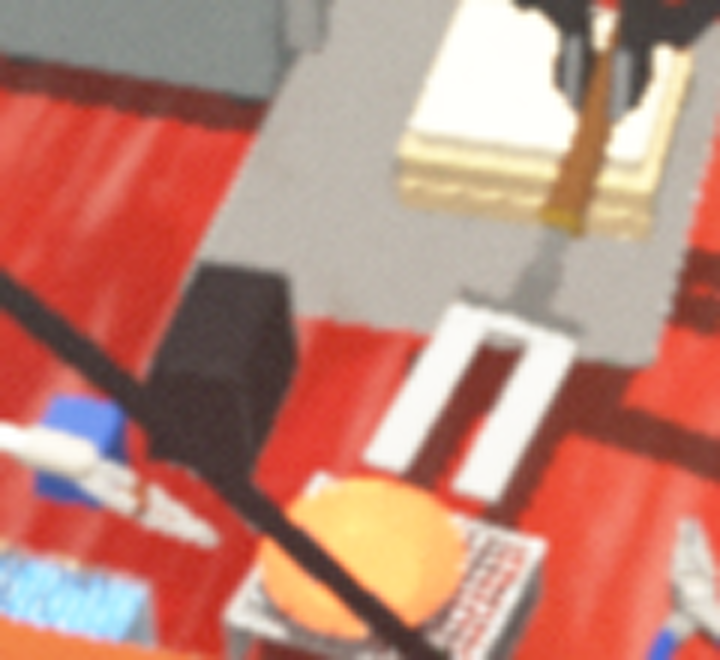

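```bash
python3 -c "
from h import *
t=load('top8');s=load('side8')
crop(t,180,220,205,270,14,'pics/f5.png')
a=onz(s,u([(367,460),(405,472),(455,487),(502,500)],220,270,6),.042);print(a)
R=np.array(bot.get_state()['ee_rot']);p=bot.get_state()['eef_pos']
m=p+R@np.array([.1768,.0029,.0189]);print(m)
print(proj(t,[m,m+R@[-0.0008,.018,0],m-R@[-.0008,.018,0]]))
print(tri(t,(191.7,236),s,u((385,464),220,270,6)))
"
```

```text
[[0.5048 0.2027 0.042 ]
 [0.4899 0.2055 0.042 ]
 [0.4705 0.2088 0.042 ]
 [0.4527 0.2113 0.042 ]]
[0.4805 0.2046 0.0415]
[[187.7574 242.484 ]
 [189.0054 235.6101]
 [186.5131 249.3615]]
(array([0.4988, 0.1963, 0.035 ]), np.float64(0.0022289830779325687))
```

View pics/f5.png

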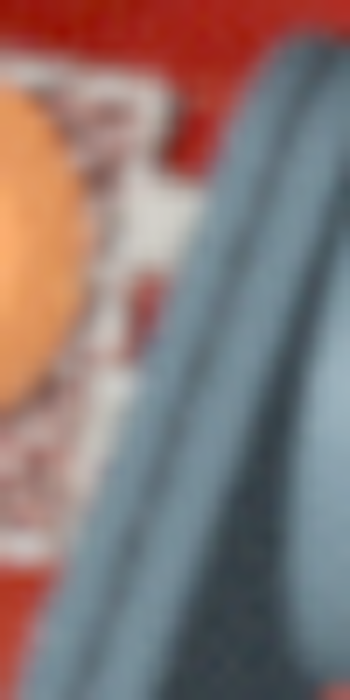

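>>> {"name": "arm_command", "arguments": {"plan": [-0.3,0,0,0,-0.2,0,0,0,0,0,0.3,0,0,0,0.4,0,0,0,0.4,0]}}

```text
time: 14.03
eef_pos: [0.4556, 0.0237, 0.0504]
ee_rot: [[0.127, 0.991, 0.038], [0.992, -0.127, -0.007], [-0.002, 0.038, -0.999]]
contact_force: [-0.8, 0.0, -1.5]
finger_gap: 0.0124
```

>>> {"name": "arm_command", "arguments": {"plan": [0,0,0,0,0,0,0,0,0,0,0,0,0,0,0,0,0,0,0,0]}}

```text
time: 14.45
eef_pos: [0.4546, 0.0239, 0.0488]
ee_rot: [[0.127, 0.991, 0.035], [0.992, -0.127, -0.006], [-0.002, 0.035, -0.999]]
contact_force: [-0.1, 0.8, -0.9]
finger_gap: 0.012
```

```bash
python3 -c "
from h import *
st()
s=snap('side','9');crop(s,240,300,340,380,8,'pics/f6.png')"
```

```text
t 14.45 [0.4546 0.0239 0.0488] yaw 82.68 z [ 0.0348 -0.0061 -0.9994] F [-0.0504  0.7796 -0.9363] M [-0.0919  0.0426 -0.0115] gap 0.01200476287541371 q [-0.1939  0.2486  1.9918  0.0009  0.8659 -0.0667]
```

View pics/f6.png

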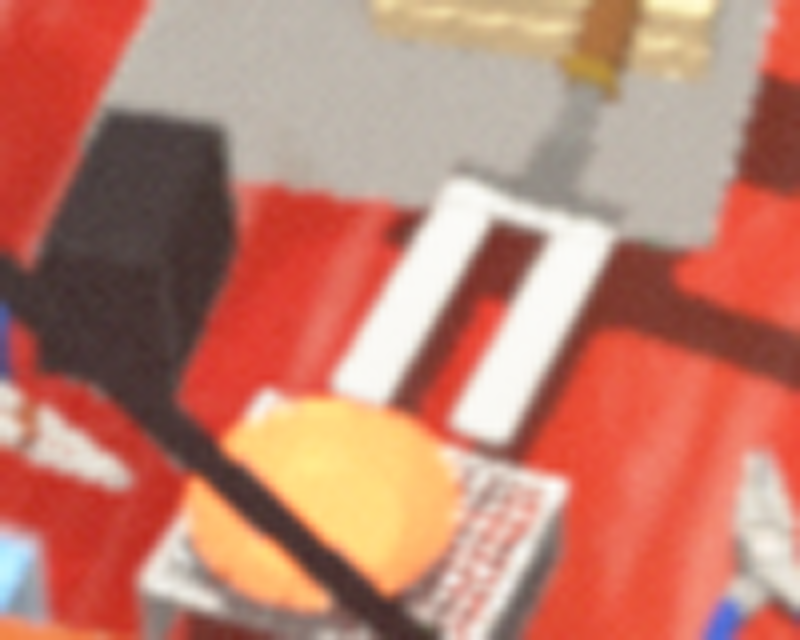

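>>> {"name": "arm_command", "arguments": {"plan": [0,0,0.5,0,0.1,-0.05,0.6,0,0.1,-0.05,0.6,0,0.1,-0.05,0.4,0,0,0,0,0]}}

```text
time: 14.92
eef_pos: [0.4544, 0.0273, 0.0258]
ee_rot: [[0.127, 0.991, 0.036], [0.992, -0.127, -0.006], [-0.002, 0.036, -0.999]]
contact_force: [-0.3, 0.8, -0.9]
finger_gap: 0.0122
```

>>> {"name": "arm_command", "arguments": {"plan": [0,0,0,0,0,0,0,0,0,0,0,0,0,0,0,0,0,0,0,0]}}

```text
time: 15.33
eef_pos: [0.4541, 0.0275, 0.0252]
ee_rot: [[0.127, 0.991, 0.034], [0.992, -0.127, -0.006], [-0.002, 0.035, -0.999]]
contact_force: [0.5, 0.0, -0.4]
finger_gap: 0.012
```

```bash
python3 -c "
from h import *
st()
go((.4645,.0895,.027,82.7),10)
s=snap('side','10');crop(s,240,300,340,380,8,'pics/f7.png')"
```

```text
t 15.33 [0.4541 0.0275 0.0252] yaw 82.7 z [ 0.0345 -0.006  -0.9994] F [ 0.4899  0.0433 -0.3621] M [-0.0669  0.0431 -0.0092] gap 0.012040490554280173 q [-0.186   0.2874  2.0159  0.0006  0.8033 -0.059 ]
from [0.4541 0.0275 0.0252] yaw 82.70007122355892 tilt z [ 0.0345 -0.006  -0.9994] left [0.0104 0.062  0.0018] -7.122355890487597e-05
[[0.63, 0.03, -0.02, 0.0], [0.63, 0.03, -0.02, 0.0], [0.63, 0.03, -0.02, 0.0], [0.63, 0.03, -0.02, 0.0], [0.63, 0.03, -0.02, 0.0]]
[[0.63, 0.03, -0.02, 0.0], [0.63, 0.03, -0.02, 0.0], [0.63, 0.03, -0.02, 0.0], [0.63, 0.03, -0.02, 0.0], [0.63, 0.03, -0.02, 0.0]]
max [0.63 0.03 0.02 0.  ]
```

View pics/f7.png

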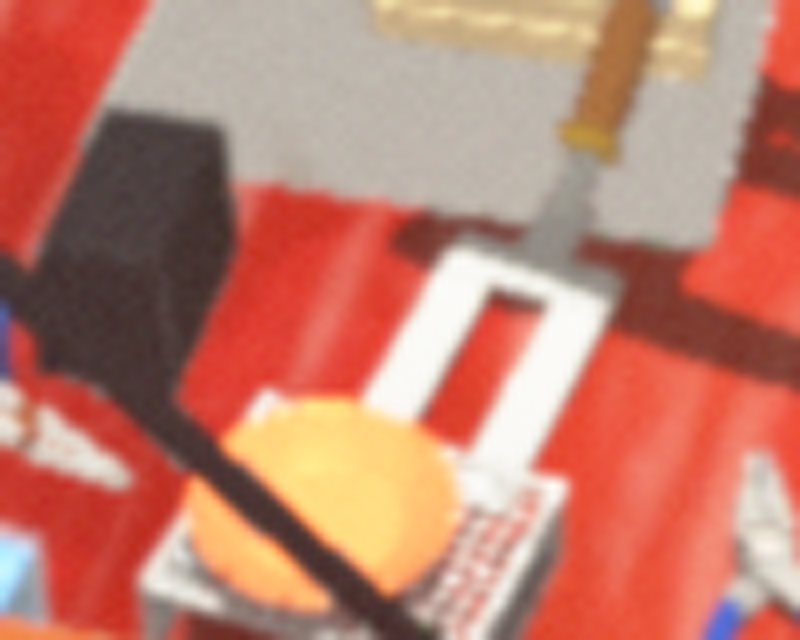

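>>> {"name": "arm_command", "arguments": {"plan": [0.5,0,0,0,0.8,0,0,0,0.8,0,0,0,0.8,0,0,0,0.8,0,0,0]}}

```text
time: 15.8
eef_pos: [0.4597, 0.0663, 0.0258]
ee_rot: [[0.13, 0.991, 0.036], [0.992, -0.13, -0.006], [-0.002, 0.036, -0.999]]
contact_force: [0.3, 0.3, -1.4]
finger_gap: 0.0121
```

```bash
python3 -c "
from h import *
st()
go((.4645,.0895,.027,82.7),5)
s=snap('side','11');crop(s,240,300,340,380,8,'pics/f8.png')"
```

```text
t 15.8 [0.4597 0.0663 0.0258] yaw 82.54 z [ 0.036  -0.0063 -0.9993] F [ 0.3296  0.3171 -1.3564] M [-0.1207 -0.0086  0.0383] gap 0.01206420256753243 q [-0.0952  0.3004  1.9937 -0.0039  0.8111  0.0376]
from [0.4597 0.0663 0.0258] yaw 82.54010103728024 tilt z [ 0.036  -0.0063 -0.9993] left [0.0048 0.0232 0.0012] 0.15989896271975113
[[0.47, 0.04, -0.02, -0.03], [0.47, 0.04, -0.02, -0.03], [0.47, 0.04, -0.02, -0.03], [0.47, 0.04, -0.02, -0.03], [0.47, 0.04, -0.02, -0.03]]
max [0.47 0.04 0.02 0.03]
```

View pics/f8.png

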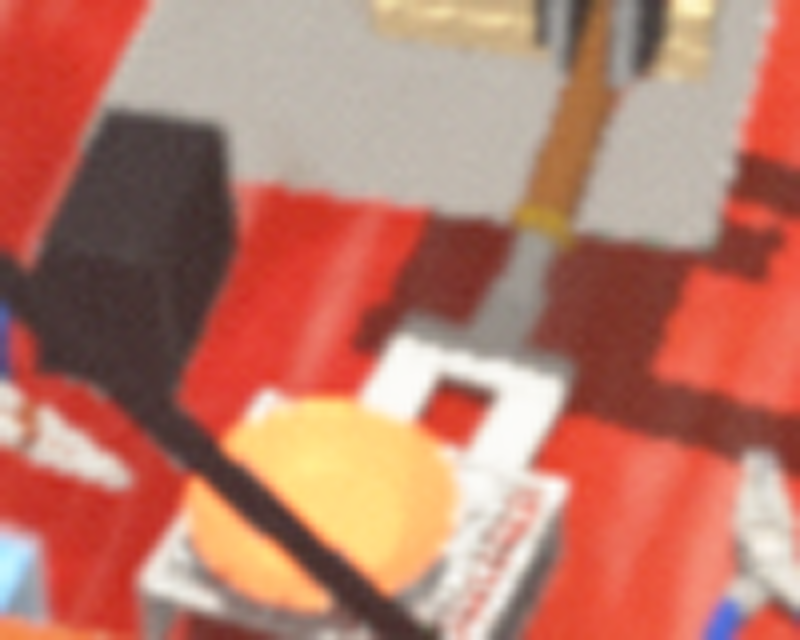

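>>> {"name": "arm_command", "arguments": {"plan": [0.7,0,0,0,0.7,0,0,0,0.5,0,0,0,0.3,0,0,0,0,0,0,0]}}

```text
time: 16.27
eef_pos: [0.4627, 0.0935, 0.0257]
ee_rot: [[0.126, 0.991, 0.036], [0.992, -0.126, -0.005], [-0.001, 0.036, -0.999]]
contact_force: [-0.2, 0.4, -1.2]
finger_gap: 0.0119
```

>>> {"name": "arm_command", "arguments": {"plan": [0,0,0,0,0,0,0,0,0,0,0,0,0,0,0,0,0,0,0,0]}}

```text
time: 16.68
eef_pos: [0.4626, 0.093, 0.0256]
ee_rot: [[0.126, 0.991, 0.036], [0.992, -0.126, -0.006], [-0.001, 0.036, -0.999]]
contact_force: [1.0, 0.3, -2.2]
finger_gap: 0.0121
```

```bash
python3 -c "
from h import *
st()
s=snap('side','12');crop(s,240,300,340,380,8,'pics/f9.png')"
```

```text
t 16.68 [0.4626 0.093  0.0256] yaw 82.73 z [ 0.0355 -0.0058 -0.9994] F [ 1.0133  0.27   -2.2449] M [-0.1178  0.0631 -0.0235] gap 0.012131276744492575 q [-0.0349  0.3123  1.9759 -0.0062  0.8178  0.0961]
```

View pics/f9.png

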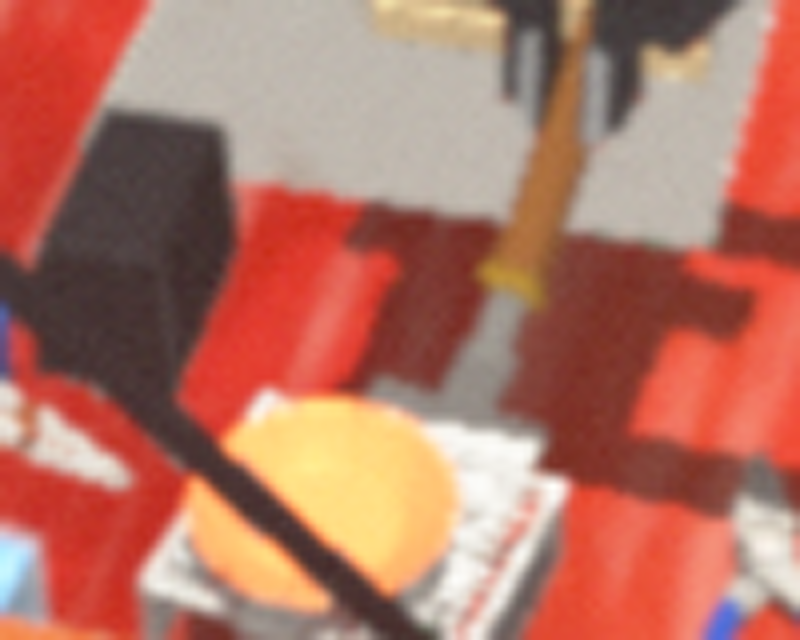

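>>> {"name": "arm_command", "arguments": {"plan": [0,0,-0.4,0,0,0,-0.5,0,0,0,-0.5,0,0,0,-0.5,0,0,0,-0.4,0]}}

```text
time: 17.15
eef_pos: [0.4609, 0.0926, 0.05]
ee_rot: [[0.128, 0.991, 0.033], [0.992, -0.127, -0.006], [-0.002, 0.034, -0.999]]
contact_force: [-0.3, 0.2, -2.2]
finger_gap: 0.0121
```

>>> {"name": "arm_command", "arguments": {"plan": [0,0,-0.3,0,0,0,-0.3,0,0,0,-0.3,0,0,0,0,0,0,0,0,0]}}

```text
time: 17.57
eef_pos: [0.4612, 0.0926, 0.0616]
ee_rot: [[0.127, 0.991, 0.036], [0.992, -0.127, -0.006], [-0.002, 0.036, -0.999]]
contact_force: [0.6, 0.6, -1.6]
finger_gap: 0.0119
```

```bash
python3 -c "
from h import *
st()
s=snap('side','13');crop(s,220,290,340,380,6,'pics/g1.png')"
```

```text
t 17.57 [0.4612 0.0926 0.0616] yaw 82.71 z [ 0.0358 -0.0063 -0.9993] F [ 0.5636  0.558  -1.6355] M [-0.2367  0.104   0.0816] gap 0.011940847130042771 q [-0.0355  0.2532  1.943  -0.0064  0.9094  0.0956]
```

View pics/g1.png

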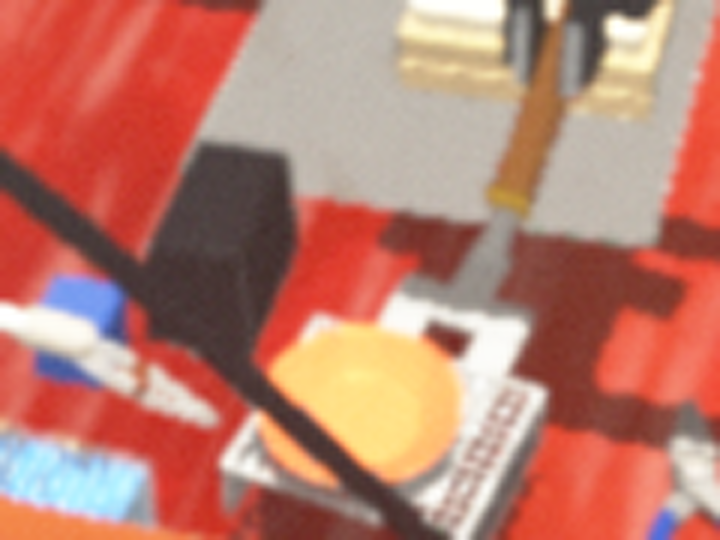

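>>> {"name": "arm_command", "arguments": {"plan": [0,0,-0.5,0,0,0,-1,0,0,0,-1,0,-0.3,0,-1,0,-0.5,0,-1,0]}}

```text
time: 18.03
eef_pos: [0.4554, 0.0854, 0.1057]
ee_rot: [[0.126, 0.992, 0.027], [0.992, -0.126, -0.006], [-0.002, 0.028, -1.0]]
contact_force: [0.1, 0.7, -1.4]
finger_gap: 0.0122
```

>>> {"name": "arm_command", "arguments": {"plan": [-0.7,-0.2,-1,0,-1,-0.4,-0.7,0,-1.2,-0.6,-0.3,0,-1.2,-0.8,0,0,-1.2,-0.8,0,0]}}

```text
time: 18.45
eef_pos: [0.4212, 0.0347, 0.1289]
ee_rot: [[0.123, 0.992, 0.032], [0.992, -0.123, -0.006], [-0.002, 0.033, -0.999]]
contact_force: [-0.4, -0.8, -2.4]
finger_gap: 0.012
```

```bash
python3 -c "
from h import *
st();go((.36,-.03,.13,60),8)
s=snap('side','14');crop(s,220,250,380,370,5,'pics/g2.png');t=snap('top','14');crop(t,145,160,305,290,5,'pics/g3.png')"
```

```text
t 18.45 [0.4212 0.0347 0.1289] yaw 82.93 z [ 0.032  -0.0063 -0.9995] F [-0.4239 -0.7717 -2.3913] M [-0.2284  0.0658  0.0344] gap 0.012032833645043546 q [-0.1828  0.0801  1.9596 -0.0004  1.0694 -0.0593]
from [0.4212 0.0347 0.1289] yaw 82.93136368290608 tilt z [ 0.032  -0.0063 -0.9995] left [-0.0612 -0.0647  0.0011] -22.931363682906067
[[-0.9, -0.66, -0.03, 2.87], [-0.93, -0.61, -0.03, 2.87], [-0.96, -0.57, -0.03, 2.87], [-0.99, -0.52, -0.03, 2.87], [-1.01, -0.47, -0.03, 2.87]]
[[-1.03, -0.42, -0.03, 2.87], [-1.05, -0.36, -0.03, 2.87], [-1.07, -0.31, -0.03, 2.87]]
max [1.07 0.66 0.03 2.87]
```

View pics/g2.png

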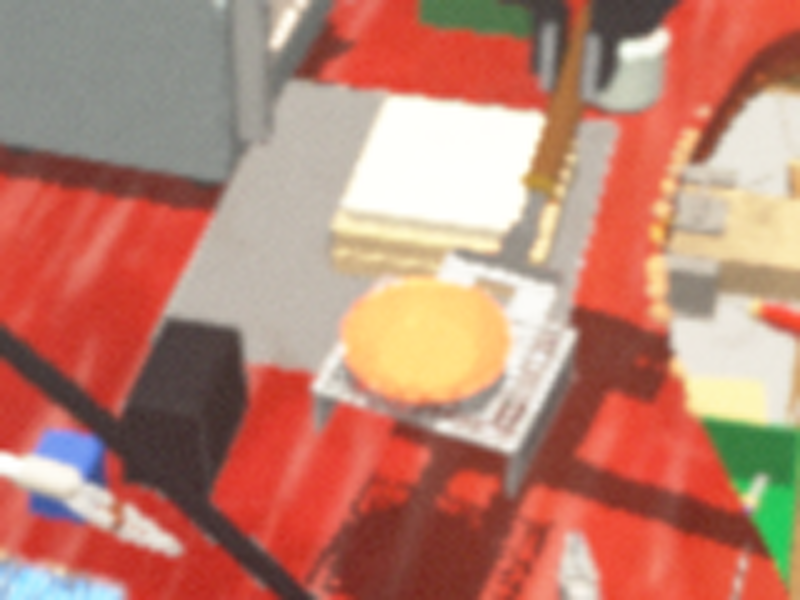

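View pics/g3.png

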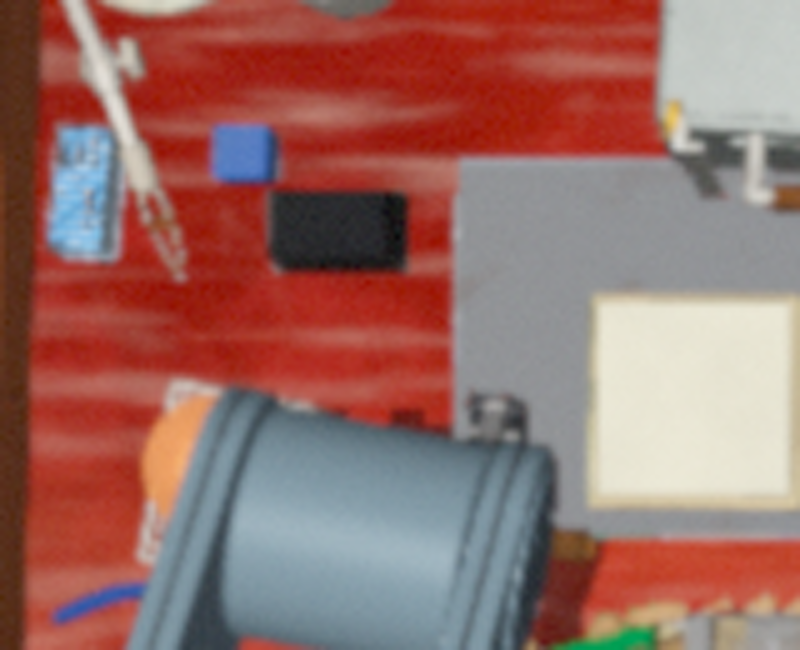

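>>> {"name": "arm_command", "arguments": {"plan": [-1.1,-0.7,0,2,-1.1,-0.6,0,3,-1.1,-0.5,0,4,-1.1,-0.4,0,4,-1,-0.3,0,4]}}

```text
time: 18.97
eef_pos: [0.3837, -0.0135, 0.1281]
ee_rot: [[0.42, 0.907, 0.033], [0.908, -0.42, -0.005], [0.009, 0.032, -0.999]]
contact_force: [0.8, 0.3, -1.4]
finger_gap: 0.0121
```

```bash
python3 -c "
from h import *
st();go((.375,-.1115,.13,-2.3),18)"
```

```text
t 18.97 [ 0.3837 -0.0135  0.1281] yaw 65.17 z [ 0.0327 -0.005  -0.9995] F [ 0.8165  0.2616 -1.3831] M [-0.219   0.0983  0.0121] gap 0.012089664656798272 q [-0.3343  0.0065  2.04    0.0069  1.0625  0.0959]
from [ 0.3837 -0.0135  0.1281] yaw 65.17347625856186 tilt z [ 0.0327 -0.005  -0.9995] left [-0.0087 -0.098   0.0019] -67.47347625856186
[[-0.51, 0.19, -0.01, 3.75], [-0.5, 0.22, -0.01, 3.75], [-0.49, 0.25, -0.01, 3.75], [-0.47, 0.28, -0.01, 3.75], [-0.45, 0.31, -0.01, 3.75]]
[[-0.43, 0.34, -0.01, 3.75], [-0.4, 0.37, -0.01, 3.75], [-0.38, 0.39, -0.01, 3.75], [-0.35, 0.42, -0.01, 3.75], [-0.32, 0.44, -0.01, 3.75]]
[[-0.3, 0.46, -0.01, 3.75], [-0.26, 0.48, -0.01, 3.75], [-0.23, 0.49, -0.01, 3.75], [-0.2, 0.51, -0.01, 3.75], [-0.17, 0.52, -0.01, 3.75]]
[[-0.13, 0.53, -0.01, 3.75], [-0.1, 0.54, -0.01, 3.75], [-0.06, 0.54, -0.01, 3.75]]
max [0.51 0.54 0.01 3.75]
```

>>> {"name": "arm_command", "arguments": {"plan": [-0.6,0.1,0,4,-0.6,0.2,0,4,-0.6,0.2,0,4,-0.6,0.3,0,4,-0.5,0.3,0,4]}}

```text
time: 19.38
eef_pos: [0.3757, -0.0448, 0.128]
ee_rot: [[0.719, 0.694, 0.032], [0.695, -0.719, -0.004], [0.021, 0.025, -0.999]]
contact_force: [0.5, 0.1, -2.1]
finger_gap: 0.0122
```

>>> {"name": "arm_command", "arguments": {"plan": [-0.4,0.3,0,4,-0.4,0.4,0,4,-0.4,0.4,0,4,-0.4,0.4,0,4,-0.3,0.4,0,4]}}

```text
time: 19.8
eef_pos: [0.3715, -0.0717, 0.128]
ee_rot: [[0.921, 0.388, 0.032], [0.389, -0.921, -0.002], [0.028, 0.014, -1.0]]
contact_force: [-0.0, -0.2, -2.1]
finger_gap: 0.0119
```

```bash
python3 -c "
from h import *
st();go((.375,-.1115,.12,-2.3),8)"
```

```text
t 19.8 [ 0.3715 -0.0717  0.128 ] yaw 22.88 z [ 0.0316 -0.0015 -0.9995] F [-0.041  -0.2407 -2.1478] M [-0.0984  0.2839 -0.0215] gap 0.011851699376227988 q [-0.5025 -0.0029  2.0498  0.0158  1.0663  0.6616]
from [ 0.3715 -0.0717  0.128 ] yaw 22.88406347543851 tilt z [ 0.0316 -0.0015 -0.9995] left [ 0.0035 -0.0398 -0.008 ] -25.184063475438506
[[-0.16, 0.47, 0.1, 3.15], [-0.13, 0.48, 0.1, 3.15], [-0.1, 0.49, 0.1, 3.15], [-0.08, 0.49, 0.1, 3.15], [-0.05, 0.5, 0.1, 3.15]]
[[-0.02, 0.5, 0.1, 3.15], [0.01, 0.5, 0.1, 3.15], [0.03, 0.5, 0.1, 3.15]]
max [0.16 0.5  0.1  3.15]
```

>>> {"name": "arm_command", "arguments": {"plan": [-0.2,0.5,0.1,4,-0.1,0.5,0.2,4,-0.1,0.5,0.2,4,-0.1,0.5,0.2,4,0,0.5,0.2,4]}}

```text
time: 20.22
eef_pos: [0.3738, -0.0975, 0.119]
ee_rot: [[0.999, 0.03, 0.032], [0.03, -1.0, 0.001], [0.032, 0.0, -1.0]]
contact_force: [0.6, -0.1, -2.3]
finger_gap: 0.0121
```

>>> {"name": "arm_command", "arguments": {"plan": [0,0.6,0.2,3,0,0.5,0.2,2,0,0.3,0.2,0,0,0,0.2,0,0,0,0,0]}}

```text
time: 20.63
eef_pos: [0.3744, -0.1116, 0.11]
ee_rot: [[0.997, -0.065, 0.03], [-0.065, -0.998, 0.003], [0.03, -0.005, -1.0]]
contact_force: [-0.3, 0.4, -2.8]
finger_gap: 0.0122
```

>>> {"name": "arm_command", "arguments": {"plan": [0,0,0,0,0,0,0,0,0,0,0,0,0,0,0,0,0,0,0,0]}}

```text
time: 21.05
eef_pos: [0.3744, -0.1104, 0.11]
ee_rot: [[0.998, -0.062, 0.03], [-0.062, -0.998, 0.004], [0.03, -0.006, -1.0]]
contact_force: [-0.7, -0.3, -2.6]
finger_gap: 0.0122
```

```bash
python3 -c "
from h import *
st()
s=snap('side','15');crop(s,240,190,360,290,6,'pics/g4.png');t=snap('top','15');crop(t,245,160,365,290,5,'pics/g5.png')"
```

```text
t 21.05 [ 0.3744 -0.1104  0.11  ] yaw -3.56 z [ 0.0301  0.0042 -0.9995] F [-0.7167 -0.3136 -2.6289] M [-0.028   0.2732  0.0278] gap 0.01222211433375366 q [-0.5953  0.0475  2.0499  0.0239  1.0218  1.0253]
```

View pics/g4.png

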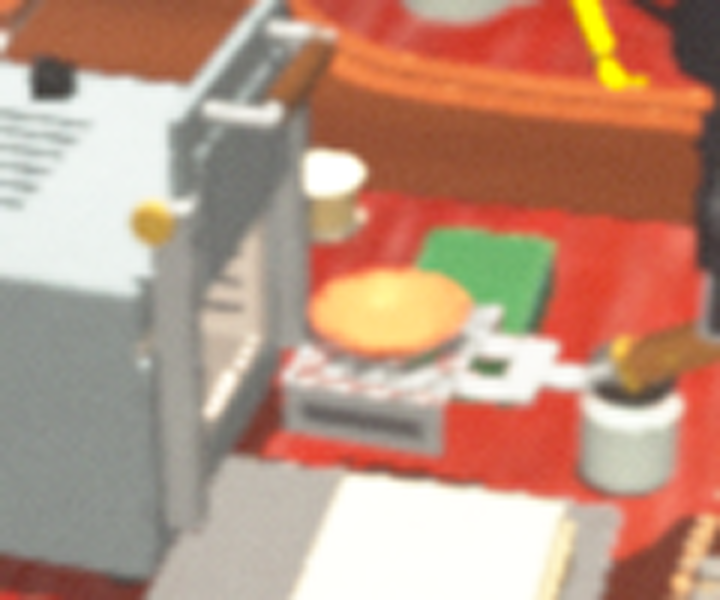

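View pics/g5.png

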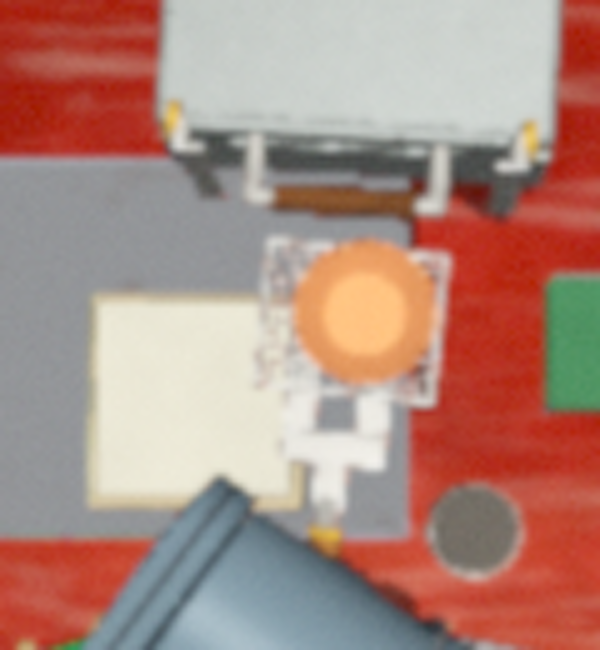

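```bash
python3 -c "
from h import *
t=load('top15');s=load('side15')
T=lambda p:u(p,245,160,5);S=lambda p:u(p,240,190,6)
print(tri(t,T((268,239)),s,S((288,380))),tri(t,T((256,386)),s,S((443,402))))
print('web rear',tri(t,T((285,455)),s,S((470,395))))
crop(s,275,230,340,270,11,'pics/g6.png')
for z in (.095,.1,.105):
  r=onz(t,T([(268,239),(451,256),(434,404),(256,386)]),z);print(z,r[:,:2].round(4).tolist(),r.mean(0),[np.linalg.norm(r[i]-r[i-1]).round(4) for i in range(4)])
  print([np.degrees(np.arctan2(*(r[b]-r[a])[[1,0]])).round(2) for a,b in((3,0),(2,1),(1,0),(2,3))])
print('dish',onz(t,T([(366,311)]),.11))
w=onz(t,T([(283,455),(386,468)]),.08);print('web rear',w)
"
```

```text
(array([ 0.5645, -0.0833,  0.0951]), np.float64(0.0011859745923007785)) (array([ 0.4921, -0.0778,  0.0976]), np.float64(0.0006009717336868477))
web rear (array([ 0.4702, -0.0902,  0.0954]), np.float64(0.02488112781725366))
0.095 [[0.5651, -0.0832], [0.5566, -0.1739], [0.4833, -0.1655], [0.492, -0.0776]] [ 0.5242 -0.125   0.095 ] [np.float64(0.0733), np.float64(0.0911), np.float64(0.0739), np.float64(0.0883)]
[np.float64(-4.32), np.float64(-6.47), np.float64(84.7), np.float64(84.31)]
0.1 [[0.5645, -0.0834], [0.5561, -0.1738], [0.4829, -0.1655], [0.4917, -0.0779]] [ 0.5238 -0.1252  0.1   ] [np.float64(0.073), np.float64(0.0908), np.float64(0.0736), np.float64(0.088)]
[np.float64(-4.32), np.float64(-6.47), np.float64(84.7), np.float64(84.31)]
0.105 [[0.5639, -0.0837], [0.5555, -0.1738], [0.4826, -0.1655], [0.4913, -0.0782]] [ 0.5233 -0.1253  0.105 ] [np.float64(0.0728), np.float64(0.0905), np.float64(0.0734), np.float64(0.0877)]
[np.float64(-4.32), np.float64(-6.47), np.float64(84.7), np.float64(84.31)]
dish [[ 0.5279 -0.1322  0.11  ]]
web rear [[ 0.4586 -0.0905  0.08  ]
 [ 0.4523 -0.1417  0.08  ]]
```

View pics/g6.png

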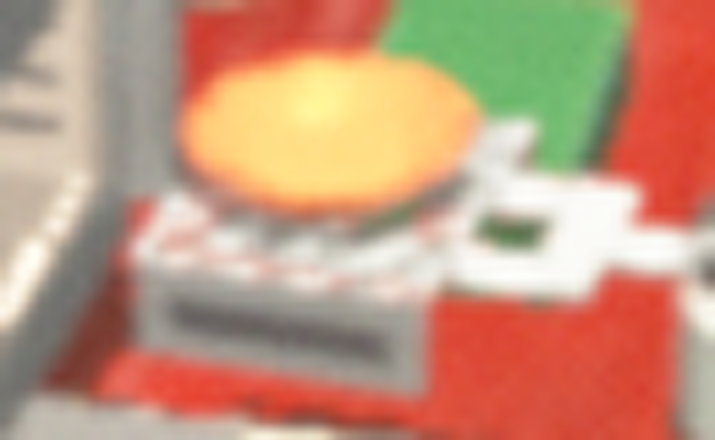

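```bash
python3 -c "
from h import *
s=load('side15');crop(s,220,60,420,290,3,'pics/g7.png')
st=bot.get_state();R=np.array(st['ee_rot']);p=np.array(st['eef_pos'])
for h in (0,.073,.13,.2,.3): print(h,(proj(s,[p-R[:,2]*h])-[220,60])*3)
print((proj(s,[[.566,-.1249,.228],[.594,-.126,.24]])-[220,60])*3)
"
```

```text
0 [[420.1092 574.6913]]
0.073 [[428.4466 502.2868]]
0.13 [[435.2848 442.3796]]
0.2 [[444.0915 364.5089]]
0.3 [[457.479  244.4984]]
[[210.1509 423.4757]
 [178.8606 407.0974]]
```

View pics/g7.png

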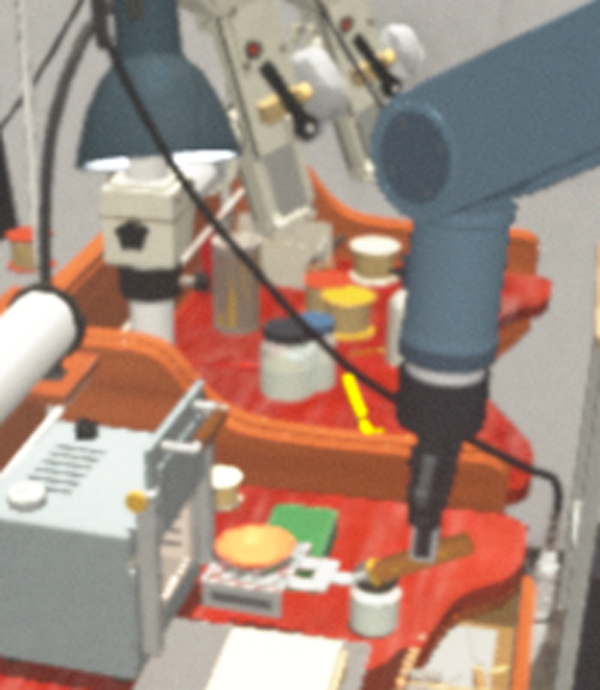

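```bash
python3 -c "
from h import *
go((.41,-.115,.106,-1.6),5)"
```

```text
from [ 0.3743 -0.1104  0.11  ] yaw -3.562850245236954 tilt z [ 0.0301  0.0042 -0.9995] left [ 0.0357 -0.0046 -0.004 ] 1.9628502452369503
[[0.71, 0.05, 0.1, -0.39], [0.71, 0.05, 0.1, -0.39], [0.71, 0.06, 0.1, -0.39], [0.71, 0.06, 0.1, -0.39], [0.71, 0.07, 0.1, -0.39]]
max [0.71 0.07 0.1  0.39]
```

>>> {"name": "arm_command", "arguments": {"plan": [0.5,0.1,0,-0.5,0.8,0.1,0.1,-0.5,0.8,0.1,0.1,-0.5,0.8,0,0.1,-0.5,0.8,0,0.1,0]}}

```text
time: 21.57
eef_pos: [0.4142, -0.1155, 0.1072]
ee_rot: [[0.999, -0.024, 0.031], [-0.024, -1.0, 0.004], [0.031, -0.004, -1.0]]
contact_force: [-0.8, -0.1, -0.9]
finger_gap: 0.0117
```

```bash
python3 -c "
from h import *
st();go((.51,-.1212,.106,-1.6),10)
s=snap('side','16');crop(s,230,190,350,290,6,'pics/h1.png');t=snap('top','16');crop(t,245,160,365,290,5,'pics/h2.png')"
```

```text
t 21.57 [ 0.4142 -0.1155  0.1072] yaw -1.4 z [ 0.031   0.0036 -0.9995] F [-0.772  -0.0542 -0.8648] M [0.0131 0.2889 0.0225] gap 0.011675008318675063 q [-0.5504  0.1232  1.9723  0.0226  1.0216  1.0332]
from [ 0.4142 -0.1155  0.1072] yaw -1.4001328570755114 tilt z [ 0.031   0.0036 -0.9995] left [ 0.0958 -0.0057 -0.0012] -0.19986714292448937
[[0.96, 0.03, 0.04, 0.02], [0.96, 0.03, 0.04, 0.02], [0.96, 0.03, 0.04, 0.02], [0.96, 0.03, 0.04, 0.02], [0.96, 0.03, 0.04, 0.02]]
[[0.96, 0.03, 0.04, 0.02], [0.96, 0.03, 0.04, 0.02], [0.96, 0.03, 0.04, 0.02], [0.96, 0.03, 0.04, 0.02], [0.96, 0.03, 0.04, 0.02]]
max [0.96 0.03 0.04 0.02]
```

View pics/h1.png

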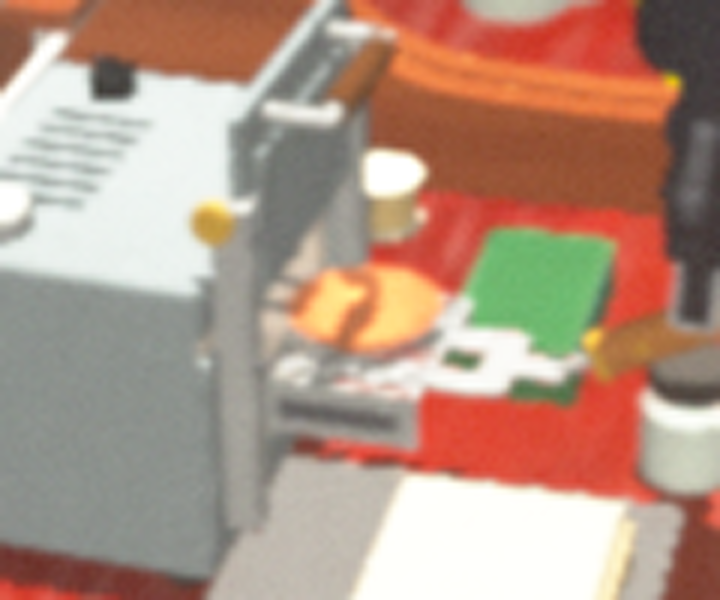

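View pics/h2.png

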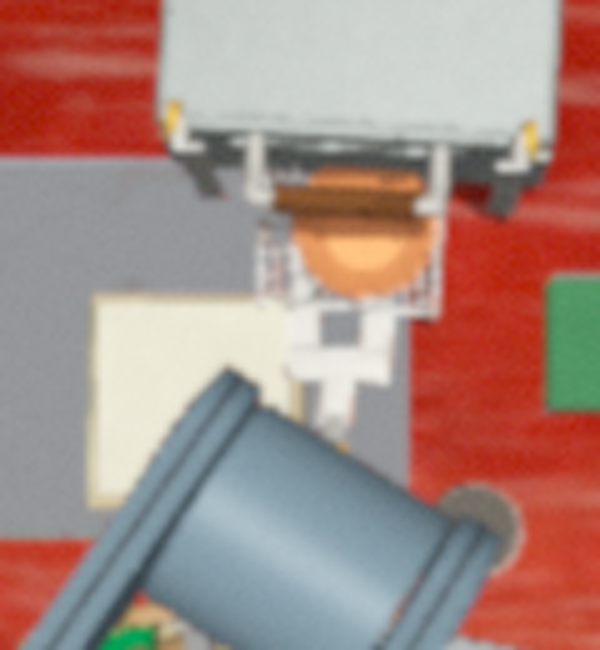

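>>> {"name": "arm_command", "arguments": {"plan": [0.9,0,0,0,0.9,0,0.1,0,0.9,0,0,0,0.9,0,0.1,0,0.8,0,0,0]}}

```text
time: 22.08
eef_pos: [0.4615, -0.116, 0.1056]
ee_rot: [[0.999, -0.025, 0.029], [-0.025, -1.0, 0.005], [0.029, -0.005, -1.0]]
contact_force: [-1.0, 0.9, -2.3]
finger_gap: 0.0123
```

```bash
python3 -c "
from h import *
st();go((.51,-.1212,.106,-1.6),10)
s=snap('side','17');crop(s,230,190,350,290,6,'pics/h3.png')"
```

```text
t 22.08 [ 0.4615 -0.116   0.1056] yaw -1.41 z [ 0.0291  0.0047 -0.9996] F [-0.972   0.9041 -2.2638] M [0.0091 0.2891 0.0688] gap 0.012349286437880976 q [-0.4961  0.206   1.8727  0.0209  1.0396  1.0889]
from [ 0.4615 -0.116   0.1056] yaw -1.414611228591895 tilt z [ 0.0291  0.0047 -0.9996] left [ 0.0485 -0.0052  0.0004] -0.18538877140809973
[[0.49, 0.04, 0.01, 0.02], [0.49, 0.04, 0.01, 0.02], [0.49, 0.04, 0.01, 0.02], [0.49, 0.04, 0.01, 0.02], [0.49, 0.04, 0.01, 0.02]]
[[0.49, 0.04, 0.01, 0.02], [0.49, 0.04, 0.01, 0.02], [0.49, 0.04, 0.01, 0.02], [0.49, 0.04, 0.01, 0.02], [0.49, 0.04, 0.01, 0.02]]
max [0.49 0.04 0.01 0.02]
```

View pics/h3.png

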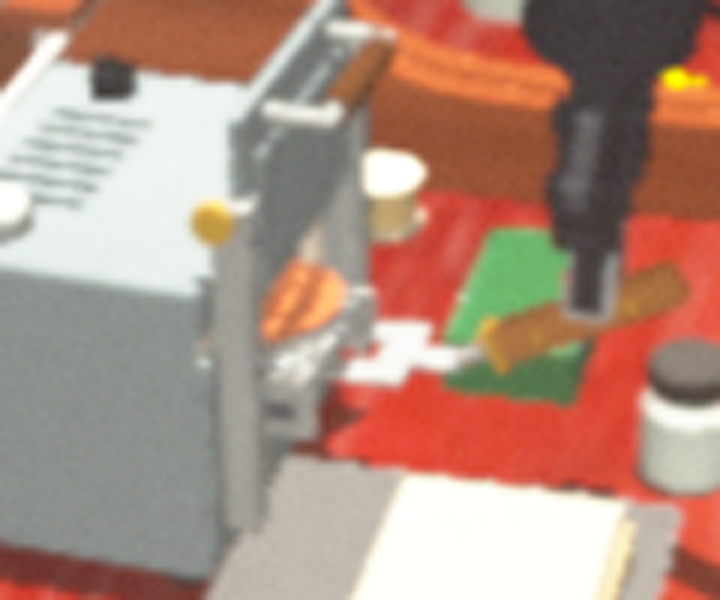

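>>> {"name": "arm_command", "arguments": {"plan": [0.9,0.1,0,0,0.9,0.1,0,0,0.9,0.1,0,0,0.8,0.1,0,0,0.6,0.1,0,0]}}

```text
time: 22.55
eef_pos: [0.5071, -0.1223, 0.1068]
ee_rot: [[0.999, -0.024, 0.03], [-0.024, -1.0, 0.005], [0.029, -0.005, -1.0]]
contact_force: [-0.1, -1.0, -2.5]
finger_gap: 0.0121
```

```bash
python3 -c "
from h import *
st();go((.51,-.1212,.106,-1.6),3)
s=snap('side','18');crop(s,230,150,350,290,5,'pics/h4.png')
t=snap('top','18');crop(t,245,160,365,290,5,'pics/h5.png')"
```

```text
t 22.55 [ 0.5071 -0.1223  0.1068] yaw -1.36 z [ 0.0296  0.0047 -0.9996] F [-0.0695 -0.9992 -2.4657] M [ 0.0085  0.3086 -0.0305] gap 0.012056733366558632 q [-0.4636  0.2809  1.7665  0.0198  1.0699  1.1215]
from [ 0.5071 -0.1223  0.1068] yaw -1.3597725815957944 tilt z [ 0.0296  0.0047 -0.9996] left [ 0.0029  0.0011 -0.0008] -0.2402274184042028
[[0.1, -0.04, 0.03, 0.08], [0.1, -0.04, 0.03, 0.08], [0.1, -0.04, 0.03, 0.08]]
max [0.1  0.04 0.03 0.08]
```

View pics/h4.png

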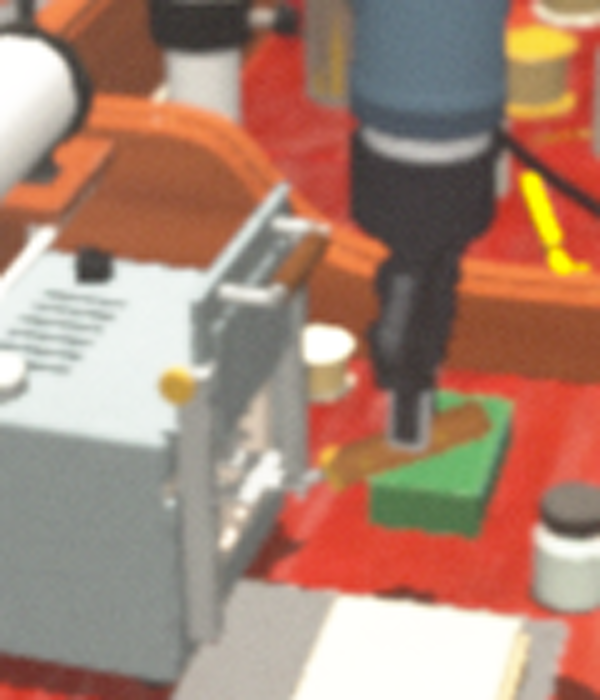

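View pics/h5.png

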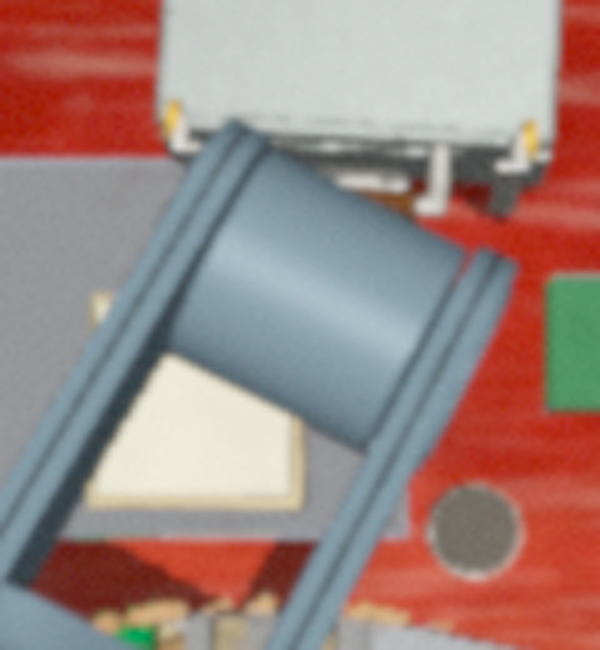

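>>> {"name": "arm_command", "arguments": {"plan": [0.2,-0.1,0,0,0.1,0,0.1,0,0,0,0.3,0,0,0,0.3,0,0,0,0.3,0]}}

```text
time: 23.07
eef_pos: [0.5098, -0.1211, 0.0964]
ee_rot: [[0.999, -0.024, 0.029], [-0.024, -1.0, 0.005], [0.029, -0.005, -1.0]]
contact_force: [-0.1, 0.7, -2.1]
finger_gap: 0.0116
```

```bash
python3 -c "
from h import *
st()"
```

```text
t 23.07 [ 0.5098 -0.1211  0.0964] yaw -1.36 z [ 0.0292  0.0046 -0.9996] F [-0.1277  0.7459 -2.1157] M [0.0092 0.2769 0.0245] gap 0.011644748205159688 q [-0.4591  0.2972  1.7731  0.0197  1.0473  1.1257]
```

>>> {"name": "arm_command", "arguments": {"plan": [0,0,0.2,0,0,0,0.2,0,0,0,0.2,0,0,0,0.2,0,0,0,0.2,0]}}

```text
time: 23.48
eef_pos: [0.5094, -0.1209, 0.085]
ee_rot: [[0.999, -0.024, 0.029], [-0.024, -1.0, 0.005], [0.029, -0.006, -1.0]]
contact_force: [0.3, 0.7, -1.2]
finger_gap: 0.0122
```

```bash
python3 -c "
from h import *
st()"
```

```text
t 23.48 [ 0.5094 -0.1209  0.085 ] yaw -1.37 z [ 0.0288  0.0049 -0.9996] F [ 0.3342  0.6808 -1.1753] M [-0.0055  0.0519  0.0131] gap 0.012154114451076463 q [-0.459   0.3105  1.7868  0.0201  1.0206  1.1253]
```

>>> {"name": "arm_command", "arguments": {"plan": [0,0,0.2,0,0,0,0.2,0,0,0,0,0,0,0,0,0,0,0,0,0]}}

```text
time: 23.9
eef_pos: [0.51, -0.1211, 0.0805]
ee_rot: [[0.999, -0.024, 0.03], [-0.024, -1.0, 0.005], [0.03, -0.005, -1.0]]
contact_force: [0.5, 0.7, -0.5]
finger_gap: 0.0117
```

```bash
python3 -c "
from h import *
st()
s=snap('side','19');crop(s,250,210,310,280,9,'pics/h6.png')"
```

```text
t 23.9 [ 0.51   -0.1211  0.0805] yaw -1.38 z [ 0.0296  0.0045 -0.9996] F [ 0.4958  0.6903 -0.5192] M [ 0.0118  0.1473 -0.0316] gap 0.011732338218371142 q [-0.459   0.3166  1.7912  0.0203  1.0094  1.1253]
```

View pics/h6.png

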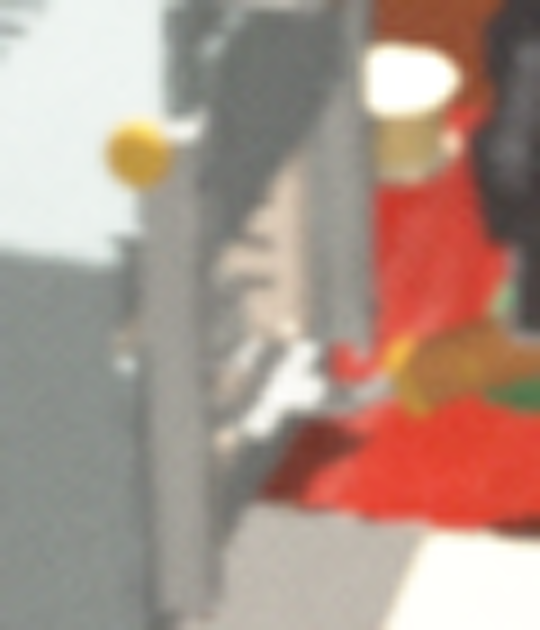

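>>> {"name": "arm_command", "arguments": {"plan": [0,0,0.2,0,0,0,0.2,0,0,0,0,0,-0.4,0,0,0,-0.6,0,0,0]}}

```text
time: 24.37
eef_pos: [0.5009, -0.1212, 0.0762]
ee_rot: [[0.999, -0.024, 0.031], [-0.024, -1.0, 0.004], [0.031, -0.005, -0.999]]
contact_force: [-0.7, -0.8, -0.5]
finger_gap: 0.0118
```

```bash
python3 -c "
from h import *
st()
s=snap('side','20');crop(s,250,210,310,280,9,'pics/h7.png')"
```

```text
t 24.37 [ 0.5009 -0.1212  0.0762] yaw -1.36 z [ 0.0314  0.0038 -0.9995] F [-0.6845 -0.7641 -0.4954] M [-0.0035  0.1309 -0.0295] gap 0.011778857800363467 q [-0.4674  0.307   1.8186  0.021   0.9898  1.1158]
```

View pics/h7.png

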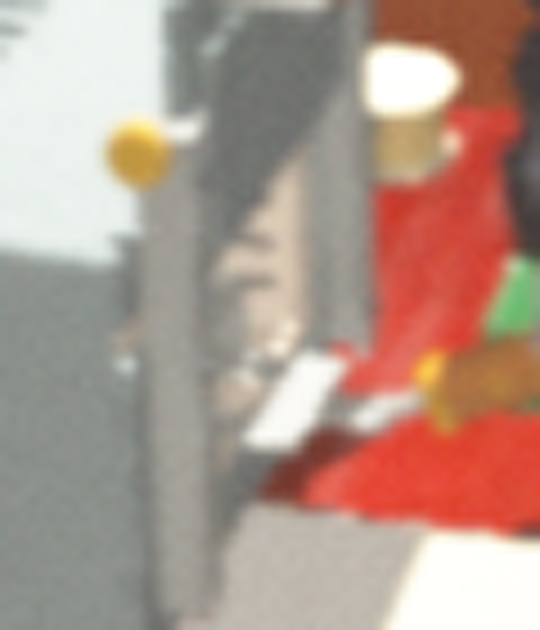

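>>> {"name": "arm_command", "arguments": {"plan": [-0.8,0,0,0,-1,0,0,0,-1,0,0,0,-1,0,0,0,-1,0,0,0]}}

```text
time: 24.83
eef_pos: [0.4469, -0.1194, 0.0745]
ee_rot: [[0.999, -0.023, 0.03], [-0.023, -1.0, 0.004], [0.03, -0.005, -1.0]]
contact_force: [-1.0, 0.7, -0.5]
finger_gap: 0.0125
```

```bash
python3 -c "
from h import *
st()
s=snap('side','21');crop(s,240,190,330,280,7,'pics/h8.png')"
```

```text
t 24.83 [ 0.4469 -0.1194  0.0745] yaw -1.32 z [ 0.0299  0.004  -0.9995] F [-0.9504  0.7026 -0.5068] M [-0.0477  0.1344 -0.0332] gap 0.0125060009155351 q [-0.5184  0.2253  1.9408  0.0225  0.9516  1.0625]
```

View pics/h8.png

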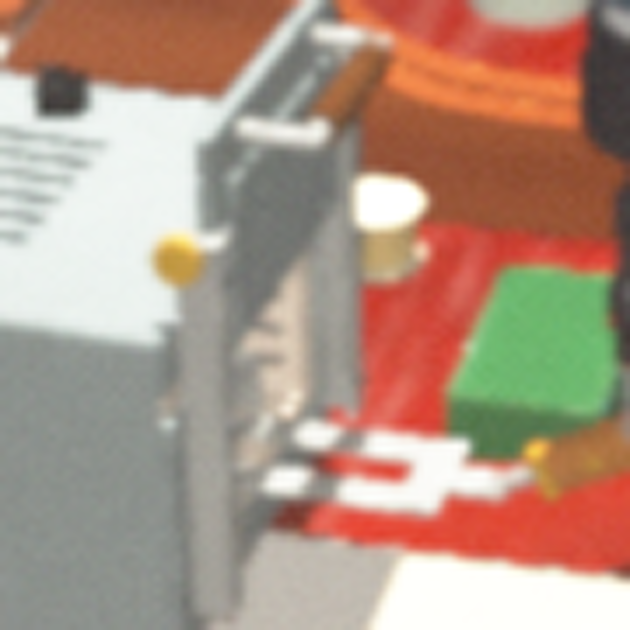

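>>> {"name": "arm_command", "arguments": {"plan": [-1.3,0,0,0,-1.6,0,0,0,-1.6,0,0,0,-1.4,0,-0.3,0,-0.8,0,-1,0]}}

```text
time: 25.3
eef_pos: [0.3716, -0.1159, 0.0843]
ee_rot: [[0.999, -0.024, 0.026], [-0.024, -1.0, 0.006], [0.026, -0.007, -1.0]]
contact_force: [-0.8, 0.0, -1.0]
finger_gap: 0.0122
```

```bash
python3 -c "
from h import *
st()
s=snap('side','22');crop(s,240,190,310,280,8,'pics/h9.png');t=snap('top','22');crop(t,255,140,375,290,4.5,'pics/h10.png')"
```

```text
t 25.3 [ 0.3716 -0.1159  0.0843] yaw -1.36 z [ 0.0262  0.006  -0.9996] F [-0.7974  0.0099 -0.9556] M [ 0.0044  0.113  -0.0197] gap 0.012188039308637372 q [-0.6114  0.0873  2.0838  0.0245  0.9526  0.969 ]
```

View pics/h9.png

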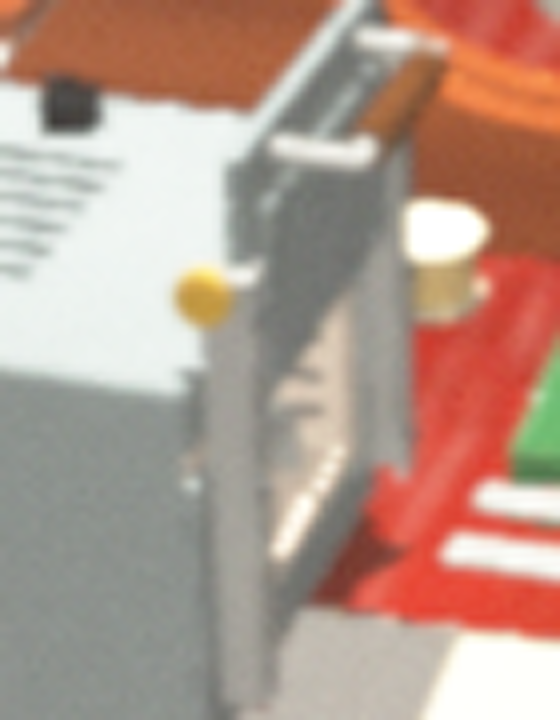

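View pics/h10.png

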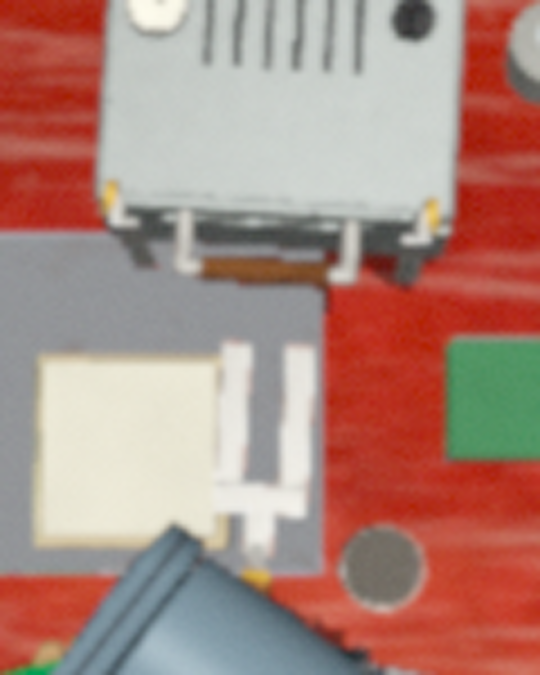

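```bash
python3 -c "
from h import *
s0=load('side0');s=load('side22')
a=np.hstack([cv2.resize(c['pixels'][225:270,262:300,::-1],None,fx=10,fy=10,interpolation=cv2.INTER_CUBIC) for c in (s0,s)]);cv2.imwrite('pics/i1.png',cv2.convertScaleAbs(a,alpha=1.1))
yaw=np.radians(-3.5);ax=np.array([np.cos(yaw),np.sin(yaw),0]);ay=np.array([-np.sin(yaw),np.cos(yaw),0])
c=np.array([.660,-.1307,.05])
P=[c-.037*ax-.045*ay,c-.037*ax-.045*ay+[0,0,.028],c-.037*ax+.045*ay+[0,0,.028],c+.037*ax-.045*ay+[0,0,.028], c-.053*ax-.058*ay,c-.053*ax+.058*ay]
print((proj(s,P)-[262,225])*10)"
```

```text
[[149.6856 222.1859]
 [146.8423 139.573 ]
 [ 35.5833 303.7017]
 [-93.0585 101.92  ]
 [216.3201 207.8864]
 [ 78.4821 424.79  ]]
```

View pics/i1.png

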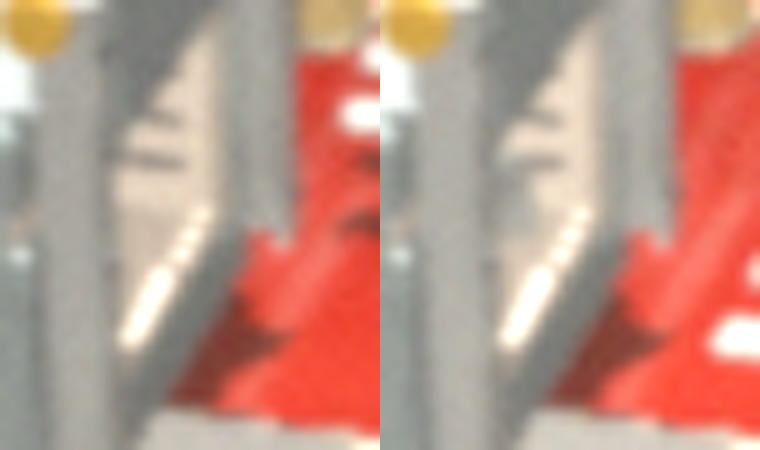

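>>> {"name": "arm_command", "arguments": {"plan": [-0.3,0.5,-1.5,0,0,1.5,-1.5,0,0,2,-0.8,-1,0,2,-0.3,-1,0,2.3,0,-1]}}

```text
time: 25.82
eef_pos: [0.3686, -0.1996, 0.1282]
ee_rot: [[0.999, 0.033, 0.033], [0.033, -0.999, 0.003], [0.033, -0.002, -0.999]]
contact_force: [0.9, 0.5, -1.6]
finger_gap: 0.0118
```

>>> {"name": "arm_command", "arguments": {"plan": [0,2.3,0,-1,0,2.3,0,-1,0,2.2,0,-0.5,0.2,1.8,0,0,0.5,1,0,0]}}

```text
time: 26.23
eef_pos: [0.3836, -0.3043, 0.129]
ee_rot: [[0.996, 0.078, 0.038], [0.078, -0.997, -0.004], [0.038, 0.007, -0.999]]
contact_force: [0.0, -1.0, -1.4]
finger_gap: 0.0122
```

```bash
python3 -c "
from h import *
st();go((.413,-.2985,.1,4.2),6)"
```

```text
t 26.23 [ 0.3836 -0.3043  0.129 ] yaw 4.46 z [ 0.0385 -0.0038 -0.9993] F [ 0.0393 -0.9571 -1.4022] M [-0.0473  0.1479 -0.0064] gap 0.01221050845298296 q [-0.9216  0.1989  1.8158  0.0318  1.1008  0.5574]
from [ 0.3836 -0.3043  0.129 ] yaw 4.464122749024493 tilt z [ 0.0385 -0.0038 -0.9993] left [ 0.0294  0.0058 -0.029 ] -0.2641227490244944
[[0.48, -0.06, 0.5, 0.04], [0.48, -0.06, 0.5, 0.04], [0.48, -0.06, 0.5, 0.04], [0.48, -0.06, 0.5, 0.04], [0.48, -0.06, 0.5, 0.04]]
[[0.48, -0.06, 0.5, 0.04]]
max [0.48 0.06 0.5  0.04]
```

>>> {"name": "arm_command", "arguments": {"plan": [0.6,-0.1,0.5,0,0.7,-0.1,1,0,0.7,-0.1,1,0,0.5,-0.1,1,0,0.2,-0.1,1,0]}}

```text
time: 26.65
eef_pos: [0.4167, -0.2993, 0.0817]
ee_rot: [[0.996, 0.075, 0.042], [0.075, -0.997, -0.008], [0.042, 0.011, -0.999]]
contact_force: [0.2, 0.2, -0.5]
finger_gap: 0.0119
```

```bash
python3 -c "
from h import *
st();go((.413,-.2985,.052,4.2),6)
t=snap('top','23');crop(t,330,170,450,300,5,'pics/j1.png')
s=snap('side','23');crop(s,260,150,420,270,5,'pics/j2.png')"
```

```text
t 26.65 [ 0.4167 -0.2993  0.0817] yaw 4.31 z [ 0.0423 -0.0075 -0.9991] F [ 0.1835  0.1605 -0.5071] M [-0.0003  0.1341 -0.0228] gap 0.011944608335855875 q [-0.8612  0.2908  1.8262  0.0325  0.9915  0.6173]
from [ 0.4167 -0.2993  0.0817] yaw 4.3051867156213355 tilt z [ 0.0423 -0.0075 -0.9991] left [-0.0037  0.0008 -0.0297] -0.10518671562132909
[[-0.08, -0.02, 0.49, 0.02], [-0.08, -0.02, 0.49, 0.02], [-0.08, -0.02, 0.49, 0.02], [-0.08, -0.02, 0.49, 0.02], [-0.08, -0.02, 0.49, 0.02]]
[[-0.08, -0.02, 0.49, 0.02]]
max [0.08 0.02 0.49 0.02]
```

View pics/j1.png

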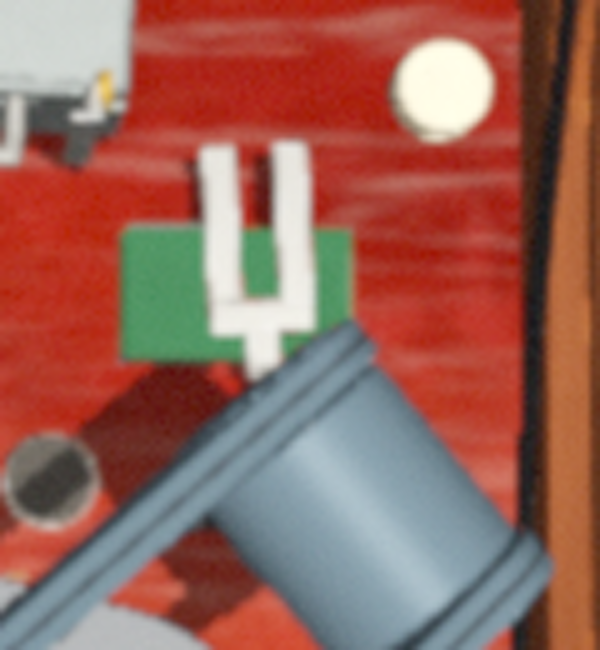

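View pics/j2.png

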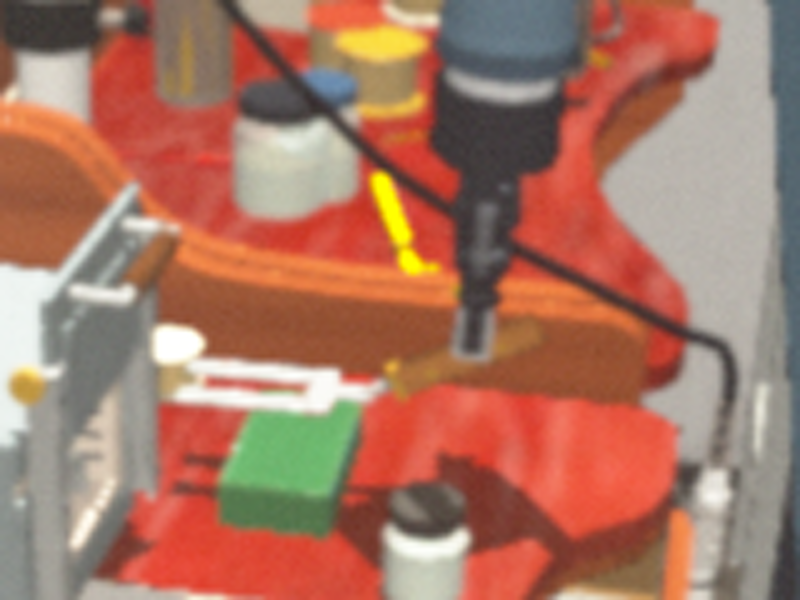

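>>> {"name": "arm_command", "arguments": {"plan": [-0.2,0,0.6,0,-0.2,0,0.6,0,-0.1,0,0.6,0,-0.1,0,0.4,0,0,0,0.2,0]}}

```text
time: 27.17
eef_pos: [0.4099, -0.2961, 0.0539]
ee_rot: [[0.996, 0.078, 0.039], [0.079, -0.997, -0.003], [0.038, 0.006, -0.999]]
contact_force: [-0.4, -0.8, -1.8]
finger_gap: 0.0121
```

```bash
python3 -c "
from h import *
st()"
```

```text
t 27.17 [ 0.4099 -0.2961  0.0539] yaw 4.52 z [ 0.0386 -0.0034 -0.9993] F [-0.4445 -0.8209 -1.8319] M [-0.0449  0.1586 -0.0119] gap 0.01210216607901078 q [-0.8675  0.3201  1.8685  0.0341  0.9257  0.6045]
```

>>> {"name": "arm_command", "arguments": {"plan": [0,0,0.1,0,0,0,0.1,0,0,0,0.1,0,0,0,0.1,0,0,0,0,0]}}

```text
time: 27.58
eef_pos: [0.4099, -0.2969, 0.05]
ee_rot: [[0.996, 0.077, 0.039], [0.077, -0.997, -0.004], [0.039, 0.007, -0.999]]
contact_force: [-0.1, -0.3, 0.5]
finger_gap: 0.012
```

```bash
python3 -c "
from h import *
st()
s=snap('side','24');crop(s,260,170,400,270,5.5,'pics/j3.png')"
```

```text
t 27.58 [ 0.4099 -0.2969  0.05  ] yaw 4.44 z [ 0.0395 -0.0044 -0.9992] F [-0.1035 -0.32    0.4802] M [0.1705 0.0321 0.0527] gap 0.011951722974726188 q [-0.8685  0.3257  1.8723  0.0345  0.9151  0.6042]
```

View pics/j3.png

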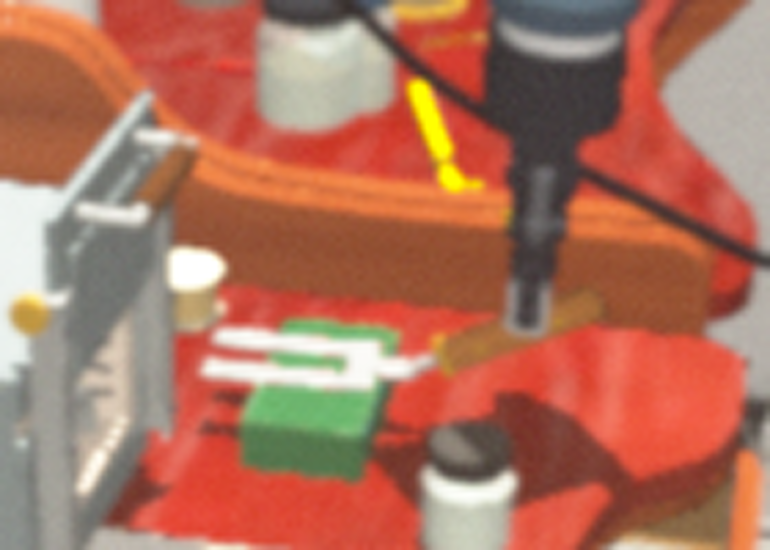

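Fork rests on the box (Fz positive, moment gone). Release.

>>> {"name": "arm_command", "arguments": {"plan": [0,0,0,0,0,0,0,0,0,0,0,0,0,0,0,0,0,0,0,0], "hand": 1, "grip_force": 40}}

```text
time: 28.05
eef_pos: [0.411, -0.298, 0.0511]
ee_rot: [[0.996, 0.077, 0.042], [0.077, -0.997, -0.007], [0.041, 0.01, -0.999]]
contact_force: [-0.2, 0.1, 0.1]
finger_gap: 0.0717
```

>>> {"name": "arm_command", "arguments": {"plan": [0,0,0,0,0,0,-1,0,0,0,-2,0,0,0,-2.5,0,0,0,-3,0]}}

```text
time: 28.47
eef_pos: [0.4039, -0.2935, 0.1339]
ee_rot: [[0.997, 0.077, 0.032], [0.077, -0.997, 0.004], [0.032, -0.002, -0.999]]
contact_force: [-0.2, 0.1, -0.2]
finger_gap: 0.0852
```

>>> {"name": "arm_command", "arguments": {"plan": [0,0,-3,0,0,0,-3,0,0,0,-3,0,0,0,-3,0,0,0,-3,0], "hand": -1}}

```text
time: 28.88
eef_pos: [0.397, -0.2919, 0.2943]
ee_rot: [[0.997, 0.077, 0.032], [0.077, -0.997, 0.005], [0.032, -0.002, -0.999]]
contact_force: [0.8, -1.2, -0.7]
finger_gap: 0.0253
```

```bash
python3 -c "
from h import *
st()
go((.565,-.125,.29,-3),8)
t=snap('top','25');crop(t,330,170,450,300,5,'pics/j4.png')
s=snap('side','25');crop(s,260,170,400,270,5.5,'pics/j5.png')"
```

```text
t 28.88 [ 0.397  -0.2919  0.2943] yaw 4.41 z [ 0.0318  0.0046 -0.9995] F [ 0.7593 -1.2038 -0.6894] M [-0.0271  0.0289  0.0839] gap 0.025263189930416957 q [-0.8826  0.0912  1.5266  0.0275  1.5071  0.6096]
from [ 0.397  -0.2919  0.2943] yaw 4.412944509748038 tilt z [ 0.0318  0.0046 -0.9995] left [ 0.168   0.1669 -0.0043] -7.41294450974803
[[2.25, -1.92, 0.13, 0.93], [2.22, -1.95, 0.13, 0.93], [2.19, -1.99, 0.13, 0.93], [2.16, -2.03, 0.13, 0.93], [2.12, -2.06, 0.13, 0.93]]
[[2.09, -2.09, 0.13, 0.93], [2.06, -2.13, 0.13, 0.93], [2.02, -2.16, 0.13, 0.93]]
max [2.25 2.16 0.13 0.93]
```

View pics/j4.png

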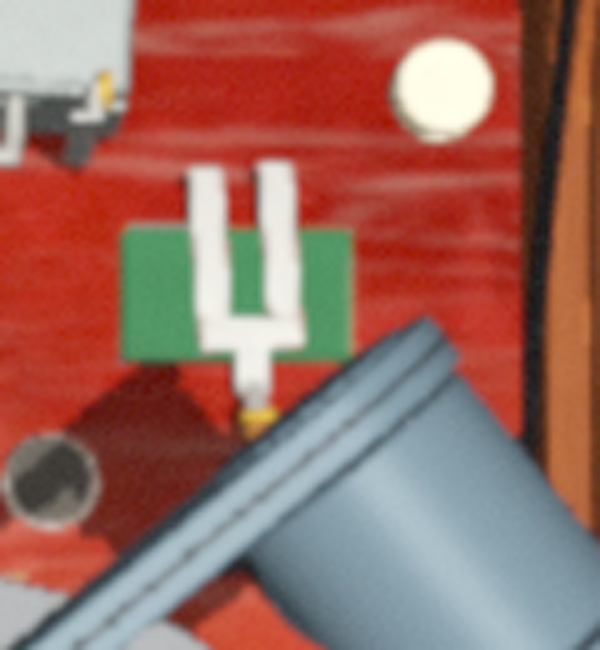

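View pics/j5.png

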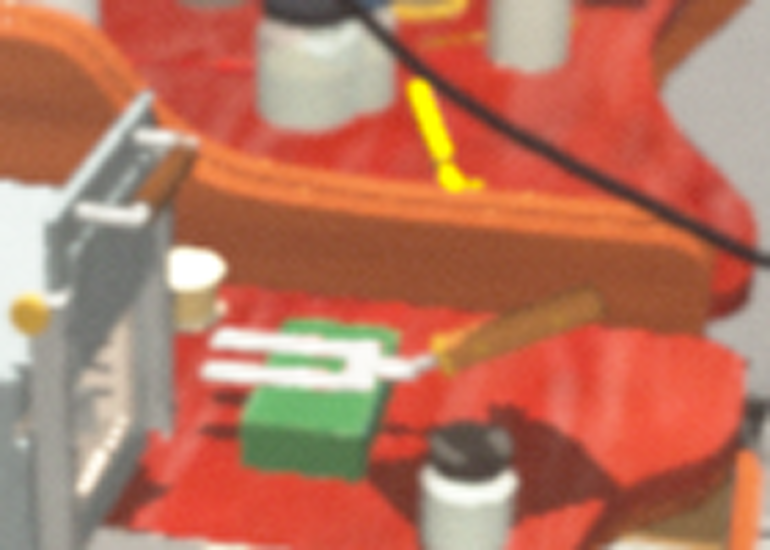

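>>> {"name": "arm_command", "arguments": {"plan": [2.4,-2,0,1,2.4,-2,0,1,2.4,-2,0.1,1,2.3,-2.1,0.1,1,2.1,-2,0.1,1]}}

```text
time: 29.4
eef_pos: [0.5109, -0.1905, 0.304]
ee_rot: [[0.999, -0.026, 0.042], [-0.025, -1.0, -0.012], [0.042, 0.011, -0.999]]
contact_force: [0.1, -0.6, -0.3]
finger_gap: -0.0003
```

```bash
python3 -c "
from h import *
st()
go((.566,-.125,.275,-3),4)"
```

```text
t 29.4 [ 0.5109 -0.1905  0.304 ] yaw -1.45 z [ 0.042  -0.0116 -0.9991] F [ 0.0684 -0.6434 -0.2695] M [-0.0008 -0.0193  0.0005] gap -0.0002624011453046388 q [-0.5706  0.1727  1.4093  0.0129  1.518   1.0253]
from [ 0.5109 -0.1905  0.304 ] yaw -1.4533359735479177 tilt z [ 0.042  -0.0116 -0.9991] left [ 0.0551  0.0655 -0.029 ] -1.5466640264520777
[[1.3, -1.68, 0.76, 0.39], [1.29, -1.69, 0.76, 0.39], [1.28, -1.7, 0.76, 0.39], [1.27, -1.71, 0.76, 0.39]]
max [1.3  1.71 0.76 0.39]
```

>>> {"name": "arm_command", "arguments": {"plan": [1.2,-1.6,0.4,0.4,1.3,-1.6,0.6,0.4,1.2,-1.5,0.6,0.4,1,-1.3,0.6,0.4,0.4,-0.4,0.3,0]}}

```text
time: 29.82
eef_pos: [0.5693, -0.1204, 0.2806]
ee_rot: [[0.998, -0.051, 0.043], [-0.051, -0.999, -0.01], [0.044, 0.008, -0.999]]
contact_force: [-0.6, 0.1, -0.8]
finger_gap: -0.0005
```

```bash
python3 -c "
from h import *
st()
go((.566,-.125,.25,-3),4)
s=snap('side','26');crop(s,230,130,350,250,5.5,'pics/k1.png')"
```

```text
t 29.82 [ 0.5693 -0.1204  0.2806] yaw -2.9 z [ 0.0433 -0.0102 -0.999 ] F [-0.6092  0.0859 -0.8282] M [ 0.0311  0.0201 -0.0123] gap -0.0004940965025381767 q [-0.4051  0.2485  1.3687  0.0077  1.4805  1.2159]
from [ 0.5693 -0.1204  0.2806] yaw -2.9008650182370785 tilt z [ 0.0433 -0.0102 -0.999 ] left [-0.0033 -0.0046 -0.0306] -0.09913498176291569
[[-0.11, 0.11, 0.76, 0.02], [-0.11, 0.11, 0.76, 0.02], [-0.11, 0.11, 0.76, 0.02], [-0.11, 0.11, 0.76, 0.02]]
max [0.11 0.11 0.76 0.02]
```

View pics/k1.png

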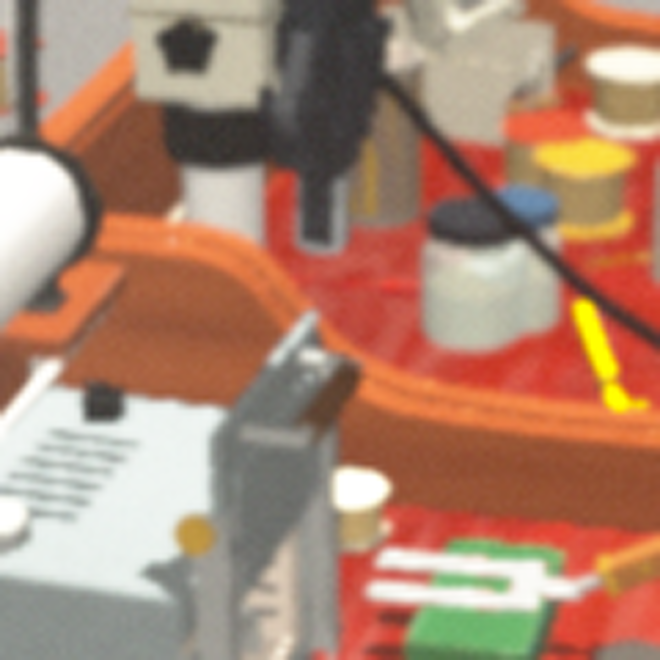

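>>> {"name": "arm_command", "arguments": {"plan": [-0.2,0.2,0.8,0,-0.2,0.2,0.9,0,-0.1,0.1,0.9,0,-0.1,0,0.8,0,-0.1,0,0.6,0]}}

```text
time: 30.28
eef_pos: [0.5615, -0.129, 0.2376]
ee_rot: [[0.998, -0.051, 0.043], [-0.051, -0.999, -0.012], [0.044, 0.01, -0.999]]
contact_force: [-0.7, -1.1, -1.0]
finger_gap: -0.0002
```

```bash
python3 -c "
from h import *
st()
go((.566,-.125,.135,-3),15)"
```

```text
t 30.28 [ 0.5615 -0.129   0.2376] yaw -2.92 z [ 0.0431 -0.0124 -0.999 ] F [-0.6696 -1.066  -0.984 ] M [0.0209 0.0571 0.0599] gap -0.0001816956298950812 q [-0.4237  0.2564  1.461   0.0066  1.3798  1.1972]
from [ 0.5615 -0.129   0.2376] yaw -2.9179568414349784 tilt z [ 0.0431 -0.0124 -0.999 ] left [ 0.0045  0.004  -0.1026] -0.0820431585650283
[[-0.0, -0.04, 0.68, 0.01], [-0.0, -0.04, 0.68, 0.01], [-0.0, -0.04, 0.68, 0.01], [-0.0, -0.04, 0.68, 0.01], [-0.0, -0.04, 0.68, 0.01]]
[[-0.0, -0.04, 0.68, 0.01], [-0.0, -0.04, 0.68, 0.01], [-0.0, -0.04, 0.68, 0.01], [-0.0, -0.04, 0.68, 0.01], [-0.0, -0.04, 0.68, 0.01]]
[[-0.0, -0.04, 0.68, 0.01], [-0.0, -0.04, 0.68, 0.01], [-0.0, -0.04, 0.68, 0.01], [-0.0, -0.04, 0.68, 0.01], [-0.0, -0.04, 0.68, 0.01]]
max [0.   0.04 0.68 0.01]
```

>>> {"name": "arm_command", "arguments": {"plan": [0.3,-0.2,0.2,0,0.1,-0.1,0.5,0,0,0,0.6,0,0,0,0.6,0,0,0,0.6,0]}}

```text
time: 30.7
eef_pos: [0.5661, -0.128, 0.21]
ee_rot: [[0.998, -0.054, 0.043], [-0.054, -0.998, -0.013], [0.043, 0.01, -0.999]]
contact_force: [-0.1, -0.1, -0.1]
finger_gap: -0.0001
```

```bash
python3 -c "
from h import *
st()
s=snap('side','27');crop(s,230,150,350,270,5.5,'pics/k2.png')"
```

```text
t 30.7 [ 0.5661 -0.128   0.21  ] yaw -3.1 z [ 0.0427 -0.0125 -0.999 ] F [-0.0571 -0.1459 -0.1095] M [ 0.0161 -0.0048  0.0127] gap -6.991423085212421e-05 q [-0.4184  0.2806  1.4961  0.0061  1.3209  1.2053]
```

View pics/k2.png

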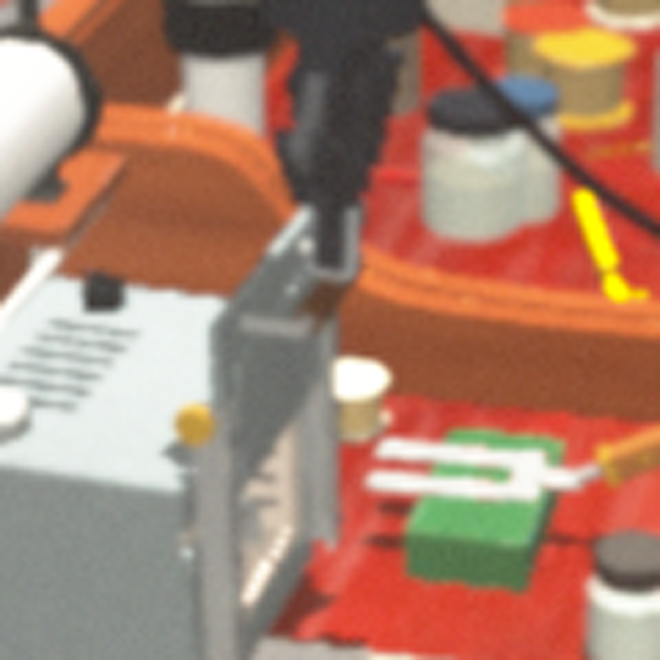

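```bash
python3 -c "
from h import *
s=load('side27');c=s['pixels'];crop(s,265,170,305,225,11,'pics/k3.png')
t=snap('top','27');crop(t,280,150,370,220,8,'pics/k4.png')
p=bot.get_state()['eef_pos'];print((proj(s,[p])-[265,170])*11,(proj(t,[p])-[280,150])*8)
a=load('side25');crop(a,265,170,305,225,11,'pics/k5.png')"
```

```text
[[282.2054 409.5774]] [[280.227  411.4531]]
```

View pics/k3.png

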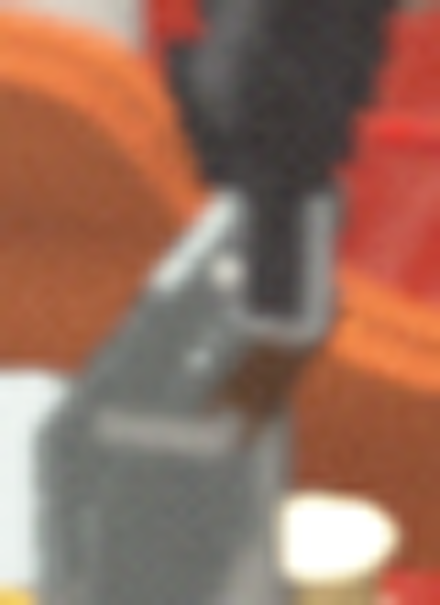

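View pics/k5.png

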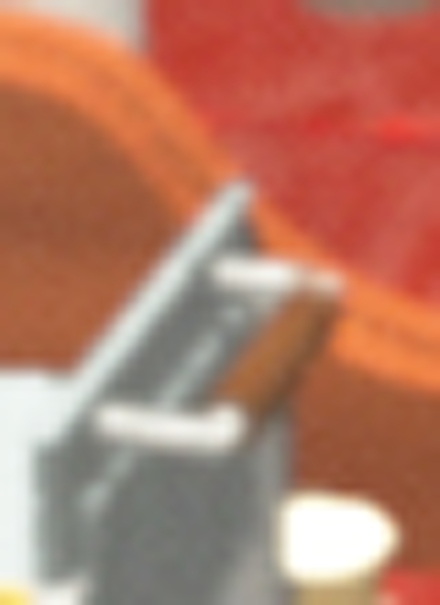

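View pics/k4.png

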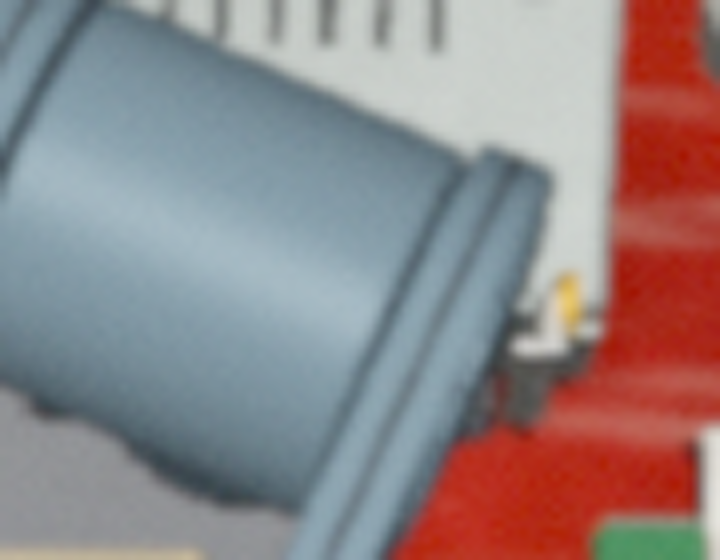

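>>> {"name": "arm_command", "arguments": {"plan": [0,0,0.6,0,0,0,0.6,0,0,0,0.6,0,0,0,0.6,0,0,0,0.6,0]}}

```text
time: 31.22
eef_pos: [0.5667, -0.1281, 0.1796]
ee_rot: [[0.998, -0.054, 0.042], [-0.053, -0.999, -0.013], [0.043, 0.011, -0.999]]
contact_force: [-3.9, 0.1, 4.5]
finger_gap: -0.0002
```

```bash
python3 -c "
from h import *
st()
s=snap('side','28');crop(s,255,170,305,260,7,'pics/k6.png')"
```

```text
t 31.22 [ 0.5667 -0.1281  0.1796] yaw -3.04 z [ 0.0422 -0.0132 -0.999 ] F [-3.875   0.1406  4.5077] M [ 0.0907  0.461  -0.0468] gap -0.00018546175565405343 q [-0.4175  0.303   1.5411  0.0053  1.2537  1.2051]
```

View pics/k6.png

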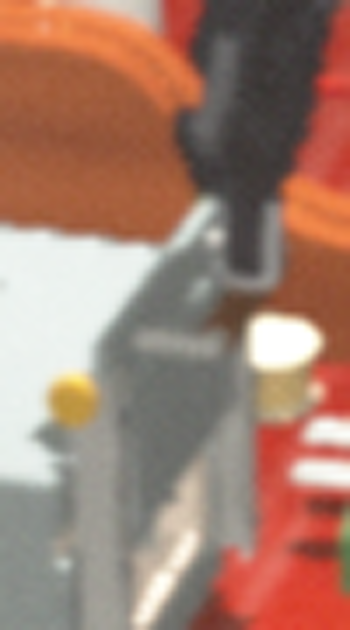

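>>> {"name": "arm_command", "arguments": {"plan": [-0.1,0,0.7,0,-0.1,0,0.7,0,0,0,0.7,0,0,0,0.7,0,0,0,0.7,0]}}

```text
time: 31.68
eef_pos: [0.5673, -0.1283, 0.142]
ee_rot: [[0.998, -0.054, 0.045], [-0.053, -0.999, -0.013], [0.046, 0.011, -0.999]]
contact_force: [-1.8, 0.4, 4.4]
finger_gap: 0.0006
```

```bash
python3 -c "
from h import *
st()"
```

```text
t 31.68 [ 0.5673 -0.1283  0.142 ] yaw -3.04 z [ 0.0449 -0.0132 -0.9989] F [-1.7528  0.4265  4.3745] M [ 0.1233  0.4654 -0.0194] gap 0.0006002041518444897 q [-0.4182  0.3337  1.5946  0.0067  1.1669  1.2035]
```

>>> {"name": "arm_command", "arguments": {"plan": [-0.1,0,0.6,0,0,0,0.6,0,0,0,0.5,0,0,0,0.4,0,0,0,0.3,0]}}

```text
time: 32.1
eef_pos: [0.5673, -0.1283, 0.1139]
ee_rot: [[0.998, -0.054, 0.044], [-0.053, -0.999, -0.012], [0.044, 0.01, -0.999]]
contact_force: [-1.4, 1.6, 3.6]
finger_gap: 0.0001
```

```bash
python3 -c "
from h import *
st()
s=snap('side','29');crop(s,245,180,315,280,7,'pics/k7.png')"
```

```text
t 32.1 [ 0.5673 -0.1283  0.1139] yaw -3.05 z [ 0.0439 -0.0124 -0.999 ] F [-1.3772  1.6446  3.5947] M [0.1232 0.2413 0.0398] gap 0.00011069837686443045 q [-0.4185  0.3613  1.6291  0.0073  1.106   1.2027]
```

View pics/k7.png

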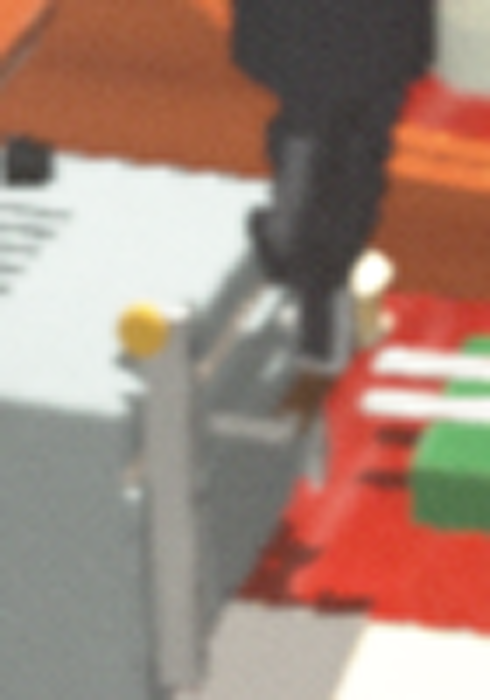

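>>> {"name": "arm_command", "arguments": {"plan": [-0.1,0,0.3,0,0,0,0.3,0,0,0,0.3,0,0,0,0.3,0,0,0,0.3,0]}}

```text
time: 32.57
eef_pos: [0.5675, -0.1286, 0.1095]
ee_rot: [[0.997, -0.052, 0.05], [-0.052, -0.999, -0.016], [0.05, 0.013, -0.999]]
contact_force: [-9.3, 3.3, 22.1]
finger_gap: 0.0001
```

```bash
python3 -c "
from h import *
st()"
```

```text
t 32.57 [ 0.5675 -0.1286  0.1095] yaw -2.97 z [ 0.0496 -0.0156 -0.9986] F [-9.2915  3.3076 22.1213] M [0.617  1.3474 0.0237] gap 0.00013847546030956742 q [-0.4183  0.3625  1.6397  0.0066  1.0878  1.2017]
```

>>> {"name": "arm_command", "arguments": {"plan": [0,0,-0.5,0,-0.2,0,-1.5,0,-0.3,0,-2.5,0,-0.5,0,-3,0,-1,0,-3,0]}}

```text
time: 32.98
eef_pos: [0.5388, -0.1248, 0.21]
ee_rot: [[0.998, -0.052, 0.039], [-0.052, -0.999, -0.012], [0.039, 0.01, -0.999]]
contact_force: [0.4, -0.0, 0.2]
finger_gap: 0.0001
```

>>> {"name": "arm_command", "arguments": {"plan": [-2,0,-2,0,-3,0,-1,0,-3,0,0,0,-3,0,0,0,-3,0,0,0]}}

```text
time: 33.4
eef_pos: [0.4002, -0.1202, 0.241]
ee_rot: [[0.997, -0.05, 0.054], [-0.049, -0.999, -0.02], [0.054, 0.018, -0.998]]
contact_force: [0.4, -0.8, 0.4]
finger_gap: 0.0
```

```bash
python3 -c "
from h import *
st()
s=snap('side','30');crop(s,215,180,345,280,6,'pics/l1.png')
t=snap('top','30');crop(t,265,110,435,300,4,'pics/l2.png')"
```

```text
t 33.4 [ 0.4002 -0.1202  0.241 ] yaw -2.82 z [ 0.0535 -0.0204 -0.9984] F [ 0.3545 -0.8113  0.3661] M [0.0197 0.0265 0.0054] gap 4.5630158611994715e-05 q [-0.5713 -0.0521  1.8028  0.0121  1.3348  1.0466]
```

View pics/l1.png

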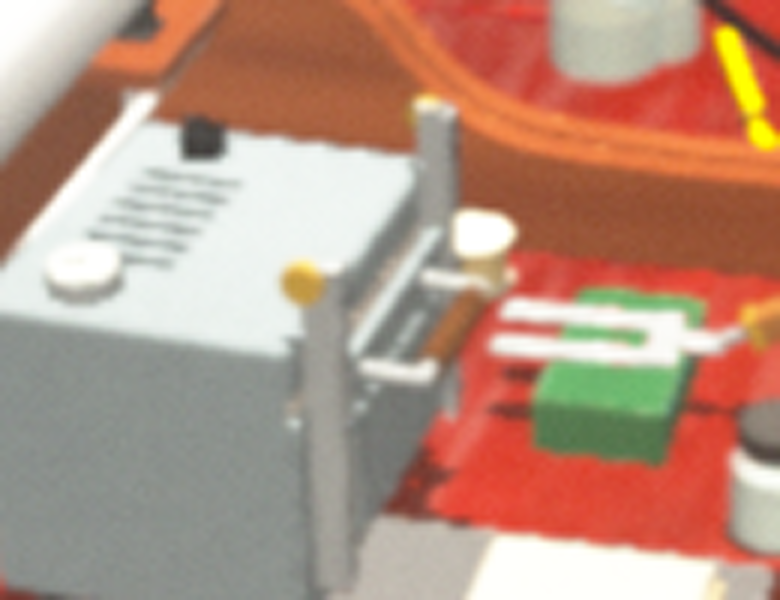

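View pics/l2.png

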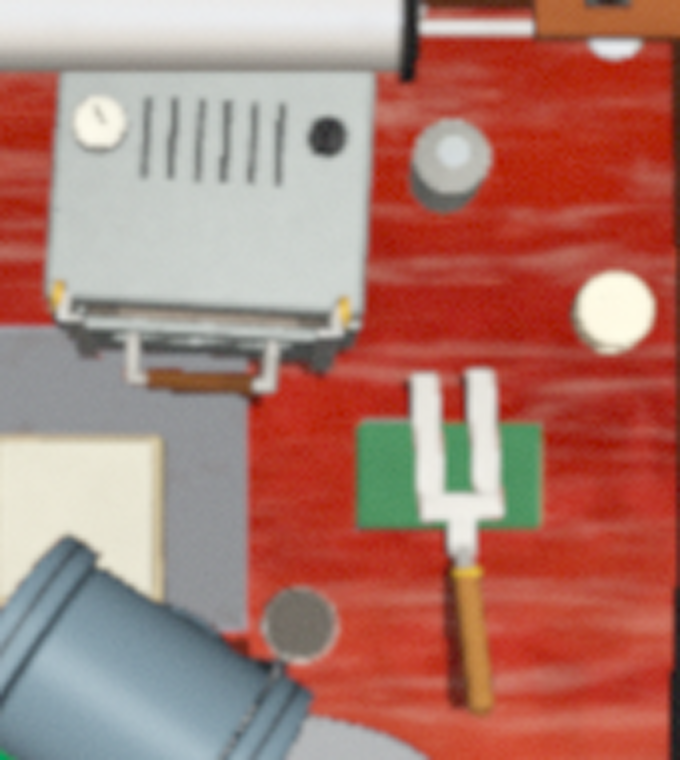

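Check the door handle's height from both views (shut should be 0.128).

```bash
python3 -c "
from h import *
t=load('top30');s=load('side30')
T=lambda p:u(p,265,110,4);S=lambda p:u(p,215,180,6)
for a,b in (((148,378),(432,355)),((254,386),(482,292))): print(tri(t,T(a),s,S(b)))
print('bracket',tri(t,T((133,380)),s,S((430,376))),tri(t,T((265,390)),s,S((505,280))))
P=np.array([[.5655,-.125,.128]]);ay=np.array([.061,.998,0])
print('pred wood ends side', (proj(s,P+[[.033*v for v in ay]])-[215,180])*6,(proj(s,P-[[.033*v for v in ay]])-[215,180])*6)
crop(s,270,210,305,245,18,'pics/l3.png')
print('jar',onz(t,T([(300,624)]),.063))
"
```

```text
(array([ 0.5686, -0.0934,  0.1326]), np.float64(2.373270155807421e-06))
(array([ 0.5631, -0.1576,  0.1297]), np.float64(0.0020857773791142314))
bracket (array([ 0.5676, -0.0841,  0.1274]), np.float64(0.0008715078595707663)) (array([ 0.5571, -0.1648,  0.1334]), np.float64(0.008346094025893116))
pred wood ends side [[431.2747 363.1649]] [[476.563  292.0294]]
jar [[ 0.4219 -0.1863  0.063 ]]
```

View pics/l3.png

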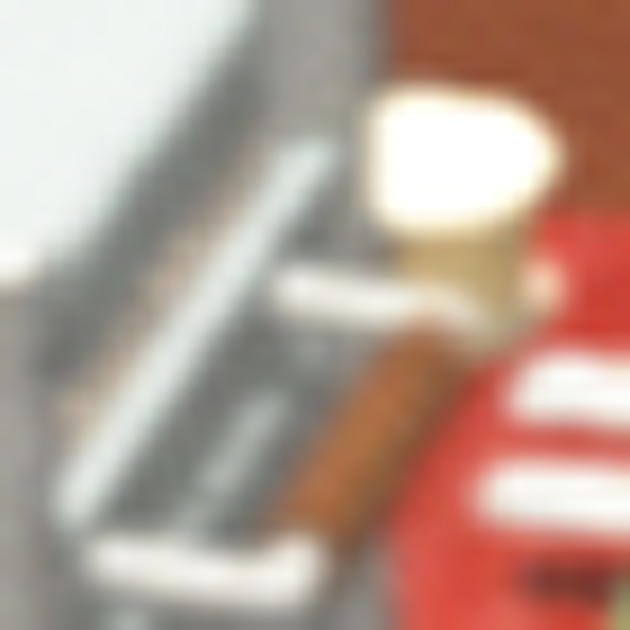

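```bash
python3 -c "
from h import *
cv2.imwrite('pics/m1.png',load('top30')['pixels'][...,::-1])
a=load('top0')['pixels'][150:330,140:240].astype(int);b=load('top30')['pixels'][150:330,140:240].astype(int)
d=np.abs(a-b).sum(2)>90;ys,xs=np.nonzero(d);print(d.sum(),xs.min()+140,xs.max()+140,ys.min()+150,ys.max()+150)"
```

```text
1683 157 239 221 329
```

View pics/m1.png

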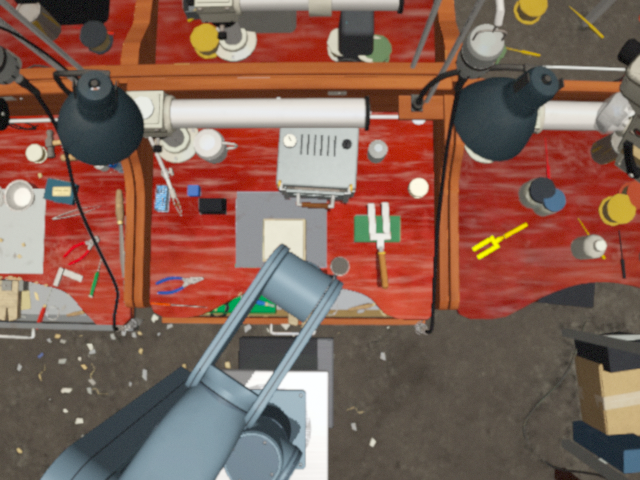

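```bash
python3 -c "
from h import *
print(bot.job_done());st()"
```

```text
the job is handed in; nothing more can be done
None
the job is handed in; nothing more can be done
```

I did the whole job in the order asked and handed it in at about 33 s of the 72 s allowed.

**What was done**
- The jar went first. It now stands upright at about (0.42, -0.19), well clear of the rack.
- I slid the fork under the rack, carried it with the dish into the kiln, set it down and drew the fork out.
- The fork was laid back flat on the green box.
- I pushed the door down by its handle until it stopped, and moved the arm clear.

**What the last checks showed**
- **Rack:** after the fork came out, one corner was visible through the mouth, about 1 pixel from where a centred rack should show. The rest of the rack and the dish on it were hidden by the kiln, so I did not see the dish after it went in. It stayed in place on the rack all the way to the mouth.
- **Fork and jar:** both cameras showed the fork flat on the box and the jar upright.
- **Bystanders:** all looked undisturbed in the last top view. The needle file is too faint there to be sure, but the arm never worked near it.
- **Door:** it came to a hard stop at 22 N, against the 3–4 N needed to move it.

**What disagreed or was not ideal**
- **Door height:** the two cameras put the handle 127 to 133 mm above the bench, against 128 mm when shut. That is about the error I saw on other points, so I took the hard stop as proof that it is shut.
- **Hand angle:** the moves allow no tilt, so I gripped the fork with a nearly upright hand, 6 mm behind the marked point. I also inserted it about 16 mm short of centre so the hand cleared the door handle.
- **Level:** by my estimate the rack was carried about 2 degrees off level at most.

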